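Clip the washed jar shut and put it back on the organiser shelf

TASK

The washed clip-top jar lies on the drying mat with its wire clasp undone. Stand it upright on the mat or worktop and let go of it, then swing the clasp lever down past dead centre until it snaps home and clamps the lid, and only then take the jar again and set it upright on the cork coaster on the organiser's shelf. It is stoneware, so set it down gently both times, and leave the other things on the shelf where they are.

Things in the scene. Friction and masses are not known exactly. Their poses are not given: they have to be found in the camera images.
- jar_center (a point): White stoneware clip-top jar: square body 64 x 64 mm, 80 mm high, round neck, hinged lid; 106 mm high in all (lid ajar 110), 0.55 to 0.9 kg. This point is on its axis, 52 mm above its base. z: along the axis, base to lid; -x: the front, with the clasp; +x: the lid hinge. It starts lying on its +y side, the clasp lever level, beside it.
- clasp (a joint): Angle of the clasp lever about a pivot parallel to the jar's y, 38 mm in front of the axis, 88 mm above the base. The lever leans outward from straight down by 1.75 rad minus this value. -0.25 to 0.35: undone, sticking out, slack; from 0.5 it draws the sprung lid down, hardest (0.16 N m) near 0.95; 1.55: dead centre; past that it snaps by itself to 1.75, home.
- clasp_bar (a point): Middle of the end bar of the clasp lever, a bent loop of 4 mm steel wire, 24 mm wide, 54 mm from its pivot to this point, on the jar's front. Its crank bears on the two wire feet (up to 16 mm in front of the body, 70 to 78 mm above the base) of the bail that goes over the lid's front lip. y: across the jar.
- coaster: Square cork coaster, 96 x 96 x 4 mm, fixed on the front left or front right of the organiser's shelf; the mug has the other front place, about 118 mm away. Origin: centre of its underside, z up, sides along x and y.
- dry_mat: Flat dark drying mat on the worktop, 240 (x) x 300 (y) x 3 mm, fixed. Origin: centre of its underside.
- organiser: Slim cream plastic organiser, 340 (x) deep, 240 (y) wide, fixed: tilt-out bin below, open shelf on top, 165 mm above the worktop, with an 18 mm rim all round. Origin: centre of its underside; its front faces -x, where the coaster and the mug are.
- mug: Loose glazed mug, 72 mm across, 85 mm high, its handle roughly to the organiser's front. Origin: centre of its underside.
- can: Loose aluminium can, 66 mm across, 115 mm high, about 130 mm behind the mug or the coaster. Origin: centre of its underside.
- straw_holder: Loose stainless straw holder, 72 mm across, 110 mm high, with steel straws to 210 mm, about 130 mm behind the mug or the coaster. Origin: centre of its underside.
- storage_box: Loose blue plastic storage box, 92 (x) x 206 (y) x 81 mm, at the back of the shelf. Origin: centre of its underside.
Things that resemble listed ones, but are neither listed nor needed, are in the scene too. Leave any red look-alike of the part that bears jar_center alone.

How it is judged:
On the way, in this order (a step that is already met when the one before it is completed fails the run):
1. the jar stands upright on the mat or worktop, let go (angle between jar_center's own z axis and vertical below 0.12 rad and height (world z) of jar_center below 0.065 m and contact force between the fingers and jar below 0.1 N), for 0.2 s.
2. the clasp is snapped home while the jar stands there (value of joint clasp above 1.65 rad and angle between jar_center's own z axis and vertical below 0.12 rad and height (world z) of jar_center below 0.065 m), for 0.3 s.
At the end, for the whole second after the job is handed in: The jar stands upright (within 3.5 degrees) on the coaster, its axis within 20 mm of the coaster's centre, let go and at rest, with the clasp lever home past dead centre (above 1.65 rad); the other shelf things are within 20 mm of where they were (value of joint clasp above 1.65 rad and angle between jar_center's own z axis and vertical below 0.06 rad and horizontal distance between jar_center and coaster below 0.02 m and z of jar_center in the frame of coaster between 0.052 and 0.06 m and linear speed of jar below 0.02 m/s); the robot touches nothing.
It fails at once if a thing on the shelf is moved by more than 20 mm (distance of any of mug, can, straw_holder, storage_box from where it was at the start of the episode above 0.02 m).
It fails at once if the jar is dropped or knocked over (it strikes the mat, the coaster or the shelf with over 80 N) (contact force between jar and dry_mat above 80 N or contact force between jar and coaster above 80 N or contact force between jar and organiser above 80 N).
It also fails if it takes over 64 s, if anything falls off the work surface, if the arm or the gripper's body presses on something with over 40 N, if the wrist force passes 120 N, or if a joint passes its speed limit or range.

ROBOT

A 7-joint arm with a two-finger parallel gripper is mounted at the origin on the work surface. World frame = base frame: x ahead of the robot, y to its left, z up, the work surface at z = 0. Lengths are in m, angles in rad, forces in N, time in s.
With the tool pointing down it reaches from about 0.35 to 0.9 m from the base axis. Payload 8.1 kg.
Tool frame: the origin (TCP) lies at the very end of the fingers, on their centre line; the grasp point (between the pads) lies 19 mm behind it; z points along the fingers, x is the direction in which the jaws open and shut, and the axes are right-handed (so a half turn about z gives the same grasp; the last joint's range is limited). The gripper opens to 92 mm and grips with 3 to 60 N. Pads are 19 mm wide; open, the fingers measure 130 mm over their backs; the gripper's body (75 mm by 190 mm) begins 47 mm behind the grasp point.
Start: joints at [-1.269, 0.434, 0.025, 1.573, -0.012, 1.134, -0.075], TCP at [0.246, 0.574, 0.227] pointing down, gripper open.
Joint ranges: [-2.62, 2.62], [-0.44, 2.09], [-1.27, 1.32], [0.08, 2.57], [-1.32, 4.46], [0.12, 2], [-2.74, 2.74]. Speed limits (rad/s): [2.22, 2.22, 3.01, 3.01, 3.14, 3.14, 3.14].

INTERFACE

Orientations are given as a rotation vector (axis times angle).
In Python, from workcell import bot gives the robot as it stands. The module is installed in compiled form; this text tells all that it offers.
- The arm moves only by the tool play_rows, never from a script. Its argument "motion" is a list of rows, each an object with "linear": the shift along the tool's x, y, z in cm, a list of three; "roll": the turn about the tool's z in degrees; "gripper": the opening, from -1 (shut) to 1 (fully open). A call has exactly 8 rows; each row is the pose to reach, as a shift and turn from the pose commanded when the call began, along the tool's axes at that moment; what a row does not reach only later rows make up. A row lasts 1/10 s, in which the tool goes at most 50 mm and 8.59 degrees, less where a joint would pass 70% of its speed; a pose out of reach is approached as far as the arm can. A call with a gripper value outside its range is refused whole. The fingers move at their own pace and stop on an object; "newtons" is the grip in N (left out, the last holds). Time passes only in rows, so rows that repeat a pose let the fingers close, or fill a call up. It gives the time, the measured TCP pose, the force and the opening at its end, in the units of the state.
- bot.get_state(): the state, without advancing time (a new reading comes with each control period).
- bot.get_image(name): name is "scene" or "top" or "wrist"; returns a dict with "frame" (480x640x3 uint8, red, green, blue), "mtx" (3x3 intrinsics, pixels), "k1" (the pictures are not rectified: a ray, as slopes to the right and down, at radius r is drawn at 1 + k1 r^2 times it, then the intrinsics apply), "R" (3x3) and "t" (3): a world point X has camera coordinates R X + t. Camera axes: x right, y down, z forward; pixel columns grow to the right and rows downward; lengths in m; the calibration is good to about 2 mm. A picture is of the moment at which its call begins. There is no depth.
- bot.hand_in(): hands the job in, once; it reports no verdict.
Trained networks look in a picture, given as the dict that the camera call returned (one of the last four; its "shot" number tells which), for a name from the list of things; names that differ only in an ending like _2 or _b are one class to them, and where a whole thing is asked for, a point or a joint stands for the part that bears it (a point fixed in the world has none). Each returns a list of dicts, best first, with "p" (0 to 1); they miss things now and then, are a little off and sometimes report something else, mostly with a low value. They report only what shows in the picture. A call takes as long as a camera call. They do not tell look-alikes from the thing itself.
- bot.look_for(picture, label): "at" ([column, row] in pixels, amid what is visible of it).
- bot.place_of(picture, label): "at" ([column, row] in pixels: a listed point, or the origin of a listed thing).
The state is a dict: "t": time; "qpos": joint angles; "joint_velocities": joint speeds; "joint_torque": joint torques, N m; "ee_pos": TCP position; "tool_rot": TCP orientation; "contact_force": force on the tool from outside, world axes, zero at the start; "wrist_torque": the same for the moment, N m; "opening": opening from 0.0 (shut) to 1.0 (fully open).
Only numpy, scipy, OpenCV 4.12 (cv2) and the standard library are available. Lean on these libraries where they do the work, as an engineer would, in place of code of your own. Each camera call takes 0.05 s, during which the arm holds its last target.

## Working session

There is one attempt and no reset: what is moved stays moved. The work goes in short steps, Python scripts to look and compute and a tool call to move; the robot and the scene stay as the last step left them, time stands still between calls to the robot, and variables do not carry over. Pictures are saved under pics/ and viewed, and the job is handed in when it is done.

Besides the shell and the picture viewer there is one more tool, called after ">>>" by a JSON object that holds its "method" and its "body", one argument or row to a line. play_rows: Moves the arm, as the interface text tells. Its arguments: {"type":"object","properties":{"motion":{"type":"array"},"newtons":{"type":"number"}},"required":["motion"]}

I'll start by reading the state and taking pictures from all three cameras.

```bash
mkdir -p pics; cat > h.py <<'E'
import numpy as np, cv2
from scipy.spatial.transform import Rotation as Rn
from scipy.optimize import least_squares
def save(im,name): cv2.imwrite('pics/'+name+'.png', cv2.cvtColor(im['frame'],cv2.COLOR_RGB2BGR))
def ray(im,px):
    m=np.array(im['mtx']); k=im['k1']
    d=np.array([(px[0]-m[0,2])/m[0,0],(px[1]-m[1,2])/m[1,1]]); u=d.copy()
    for _ in range(20): u=d/(1+k*(u@u))
    R=np.array(im['R']);t=np.array(im['t'])
    v=R.T@np.array([u[0],u[1],1]); return -R.T@t, v/np.linalg.norm(v)
def atz(im,px,z):
    o,v=ray(im,px); return o+v*(z-o[2])/v[2]
def tri(obs):
    A=np.zeros((3,3));b=np.zeros(3);L=[]
    for im,px in obs:
        o,v=ray(im,px);P=np.eye(3)-np.outer(v,v);A+=P;b+=P@o;L.append((P,o))
    X=np.linalg.solve(A,b); return X,[float(np.linalg.norm(P@(X-o))) for P,o in L]
def proj(im,X):
    c=np.array(im['R'])@np.array(X)+np.array(im['t']);u=c[:2]/c[2];u=u*(1+im['k1']*(u@u));m=np.array(im['mtx'])
    return np.array([m[0,0]*u[0]+m[0,2],m[1,1]*u[1]+m[1,2]])
E
python3 - <<'E'
from h import *
from workcell import bot
np.set_printoptions(precision=4,suppress=True)
s=bot.get_state();print({k:np.round(v,3) for k,v in s.items()})
I={}
for n in ['scene','top','wrist']:
    im=bot.get_image(n);save(im,n+'0');I[n]=im
    print(n,im['k1'],(-np.array(im['R']).T@np.array(im['t'])))
    for l in ['jar_center','clasp_bar','coaster','dry_mat','organiser','mug','can','straw_holder']:
        print(l,[(np.round(d['at'],1).tolist(),round(d['p'],2)) for d in bot.place_of(im,l)[:3]])
import pickle;pickle.dump(I,open('I0.pkl','wb'))
E
```

```text
{'t': np.float64(0.0), 'qpos': array([-1.269,  0.435,  0.025,  1.574, -0.012,  1.134, -0.075]), 'joint_velocities': array([ 0.   , -0.   , -0.001,  0.001,  0.003,  0.001, -0.   ]), 'joint_torque': array([  0.001, -66.784,   0.985, -31.446,  -0.06 ,   0.043,   0.   ]), 'ee_pos': array([0.246, 0.574, 0.226]), 'tool_rot': array([ 2.622,  1.729, -0.002]), 'contact_force': array([-0.4  , -0.128, -0.5  ]), 'wrist_torque': array([ 0.028, -0.014,  0.056]), 'opening': np.float64(0.997)}
scene -0.12381534899272359 [ 1.2999 -0.2247  1.0354]
jar_center [([478.5, 295.5], 0.9), ([374.4, 167.1], 0.77), ([376.8, 205.9], 0.73)]
clasp_bar [([350.7, 327.6], 0.52), ([514.0, 322.8], 0.44), ([377.1, 193.9], 0.38)]
coaster [([223.8, 240.6], 0.6), ([226.0, 288.3], 0.39)]
dry_mat [([384.8, 250.1], 0.57)]
organiser []
mug [([170.3, 249.8], 0.91), ([378.8, 207.0], 0.28)]
can []
straw_holder [([169.1, 295.7], 0.76)]
top 0.006533089753036114 [0.4264 0.0092 1.0961]
jar_center [([270.0, 134.3], 0.91), ([194.9, 371.6], 0.88), ([228.2, 259.1], 0.66)]
clasp_bar [([214.8, 302.1], 0.58), ([202.4, 324.8], 0.53), ([162.1, 100.9], 0.39)]
coaster [([421.9, 246.5], 0.98), ([486.6, 256.5], 0.52)]
dry_mat [([229.6, 248.6], 0.92)]
organiser []
mug [([484.3, 255.2], 0.7)]
can [([433.4, 181.4], 0.59)]
straw_holder [([492.2, 189.9], 0.57), ([485.0, 254.8], 0.31)]
wrist -0.03879476935557734 [0.1782 0.6043 0.3849]
jar_center []
clasp_bar []
coaster []
dry_mat []
organiser []
mug []
can []
straw_holder []
```

View pics/scene0.png

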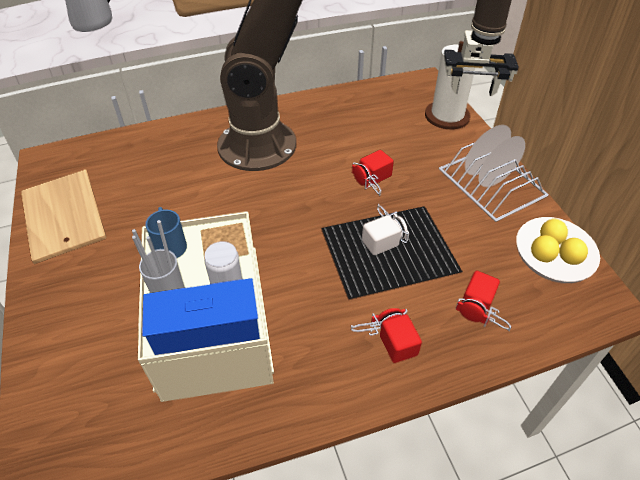

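View pics/top0.png

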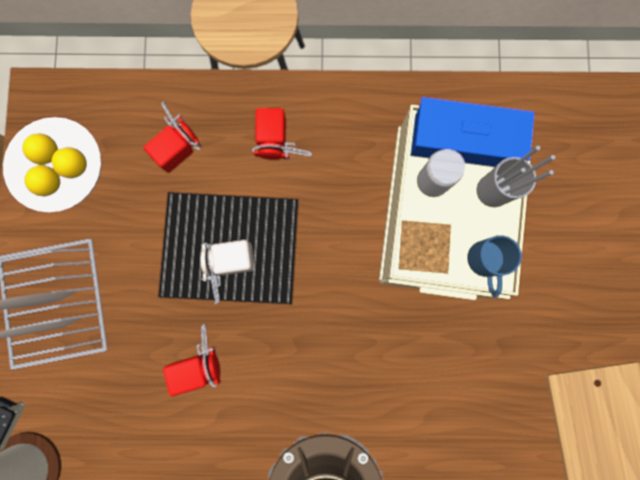

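The white jar lies at top (230,257) with its lid to the left (+y). Its undone lever points down in the image (-x, towards the robot) to (215,300). The coaster is at (425,246), and the mug to its right at (493,258). Three red look-alikes lie around the mat. The tool can only shift and roll, so the jar has to be stood up by pivoting it in the fingers. I'll triangulate the main points and enlarge the crops.

```bash
python3 - <<'E'
from h import *
import pickle
np.set_printoptions(precision=4,suppress=True)
I=pickle.load(open('I0.pkl','rb'));T=I['top'];S=I['scene']
print('jar label c',atz(T,(228.2,259.1),.035),'body blob',atz(T,(232,257),.067),'clasp',atz(T,(214.8,302.1),.035),atz(T,(215,299),.035))
for c in [(216,243),(251,242),(252,271),(217,274)]: print('body top',c,atz(T,c,.067))
print('coaster',atz(T,(421.9,246.5),.165),[atz(T,c,.169) for c in [(401,221),(451,224),(450,273),(399,270)]])
print('tri coaster',tri([(T,(421.9,246.5)),(S,(223.8,240.6))]))
print('mat',atz(T,(229.6,248.6),0),'mug',atz(T,(484.3,255.2),.165))
for c in [(170,193),(298,199),(292,303),(160,296)]: print('mat',atz(T,c,.003))
for n,(x,y,w,h) in {'top':(150,190,160,120),'scene':(320,190,160,120)}.items():
    f=I[n]['frame'][y:y+h,x:x+w]; cv2.imwrite(f'pics/{n}0c.png',cv2.cvtColor(cv2.resize(f,None,fx=5,fy=5,interpolation=cv2.INTER_CUBIC),cv2.COLOR_RGB2BGR))
E
```

```text
jar label c [0.4962 0.2149 0.035 ] body blob [0.4986 0.2008 0.067 ] clasp [0.4032 0.241  0.035 ] [0.4098 0.2408 0.035 ]
body top (216, 243) [0.5281 0.2356 0.067 ]
body top (251, 242) [0.5307 0.1615 0.067 ]
body top (252, 271) [0.4693 0.1579 0.067 ]
body top (217, 274) [0.4625 0.2313 0.067 ]
coaster [ 0.5145 -0.1809  0.165 ] [array([ 0.563 , -0.1407,  0.169 ]), array([ 0.5579, -0.2366,  0.169 ]), array([ 0.464 , -0.2326,  0.169 ]), array([ 0.469 , -0.1359,  0.169 ])]
tri coaster (array([ 0.5139, -0.1834,  0.1651]), [0.0025089770074099584, 0.0025089770074099823])
mat [0.5222 0.2192 0.    ] mug [ 0.4986 -0.3     0.165 ]
mat [0.648  0.3579 0.003 ]
mat [0.6364 0.0663 0.003 ]
mat [0.4017 0.0766 0.003 ]
mat [0.4152 0.3701 0.003 ]
```

View pics/top0c.png

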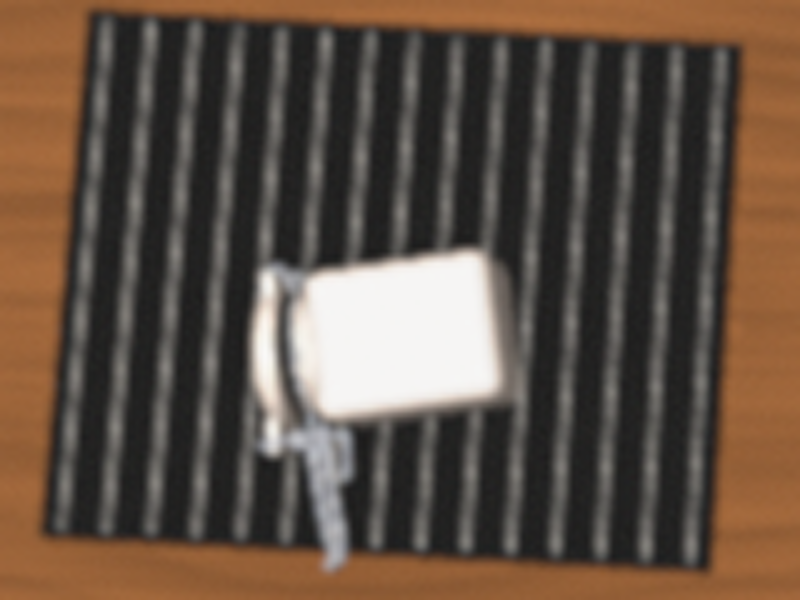

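View pics/scene0c.png

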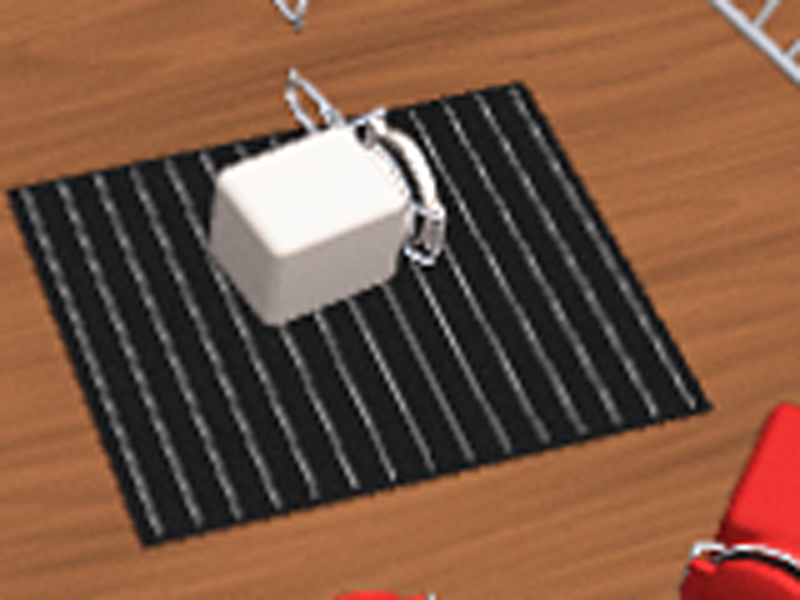

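View pics/wrist0.png

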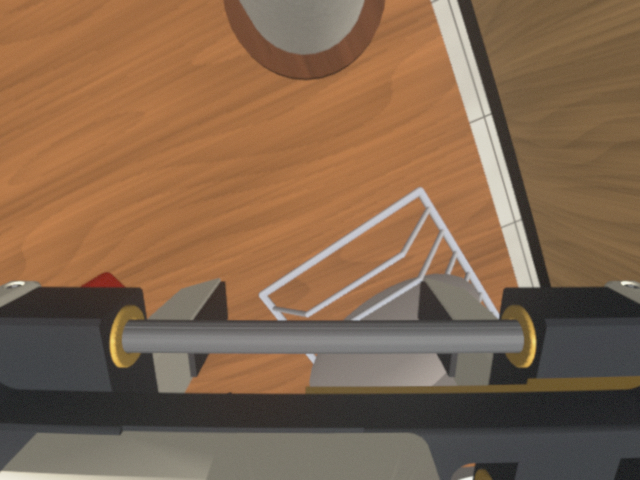

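>>> {"method": "play_rows", "body": {
  "motion": [
    {"linear":[-30.3,39.5,-2.4],"roll":67,"gripper":1},
    {"linear":[-30.3,39.5,-2.4],"roll":67,"gripper":1},
    {"linear":[-30.3,39.5,-2.4],"roll":67,"gripper":1},
    {"linear":[-30.3,39.5,-2.4],"roll":67,"gripper":1},
    {"linear":[-30.3,39.5,-2.4],"roll":67,"gripper":1},
    {"linear":[-30.3,39.5,-2.4],"roll":67,"gripper":1},
    {"linear":[-30.3,39.5,-2.4],"roll":67,"gripper":1},
    {"linear":[-30.3,39.5,-2.4],"roll":67,"gripper":1}
  ]
}}

```text
t: 2.15
ee_pos: [0.4424, 0.2243, 0.2465]
tool_rot: [-3.141, 0.014, -0.001]
contact_force: [0.3, 0.3, -0.1]
opening: 1.007
```

```bash
python3 - <<'E'
from h import *
from workcell import bot
import pickle
np.set_printoptions(precision=4,suppress=True)
im=bot.get_image('wrist');save(im,'w1');pickle.dump(im,open('w1.pkl','wb'))
print(-np.array(im['R']).T@np.array(im['t']),np.array(im['R'])[2],im['mtx'][0][0])
s=bot.get_state();print(s['t'],s['ee_pos'],s['tool_rot'],s['qpos'],s['opening'])
E
```

```text
[0.4423 0.2984 0.4047] [-0.0019 -0.2714 -0.9625] 360.93363927616093
2.2 [0.4469 0.2158 0.2472] [ 3.1391 -0.0399  0.0057] [-0.9013  0.2041  0.4111  1.8766 -0.0879  1.0771 -0.4816] 0.9992264921890451
```

View pics/w1.png

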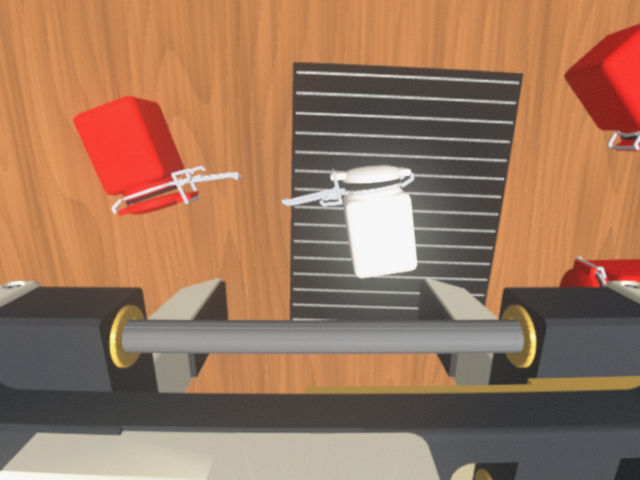

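>>> {"method": "play_rows", "body": {
  "motion": [
    {"linear":[4.5,8.5,5],"roll":0,"gripper":1},
    {"linear":[4.5,8.5,5],"roll":0,"gripper":1},
    {"linear":[4.5,8.5,10],"roll":0,"gripper":1},
    {"linear":[4.5,8.5,14],"roll":0,"gripper":1},
    {"linear":[4.5,8.5,14],"roll":0,"gripper":1},
    {"linear":[4.5,8.5,14],"roll":0,"gripper":1},
    {"linear":[4.5,8.5,14],"roll":0,"gripper":1},
    {"linear":[4.5,8.5,14],"roll":0,"gripper":1}
  ]
}}

```text
t: 3.0
ee_pos: [0.4878, 0.142, 0.1082]
tool_rot: [-3.14, 0.004, -0.005]
contact_force: [0.3, 0.2, -0.5]
opening: 1.003
```

```bash
python3 - <<'E'
from h import *
from workcell import bot
import pickle
np.set_printoptions(precision=4,suppress=True)
im=bot.get_image('wrist');save(im,'w2');pickle.dump(im,open('w2.pkl','wb'))
print(-np.array(im['R']).T@np.array(im['t']),np.array(im['R'])[2],im['mtx'][0][0])
s=bot.get_state();print(s['t'],s['ee_pos'],s['tool_rot'],s['qpos'],s['opening'])
E
```

```text
[0.4868 0.2159 0.2665] [ 0.0026 -0.2703 -0.9628] 360.93363927616093
3.05 [0.4876 0.1418 0.1079] [-3.1398  0.004  -0.0048] [-0.6924  0.3997  0.4002  2.0227 -0.2237  0.7569 -0.16  ] 0.9983748189407251
```

View pics/w2.png

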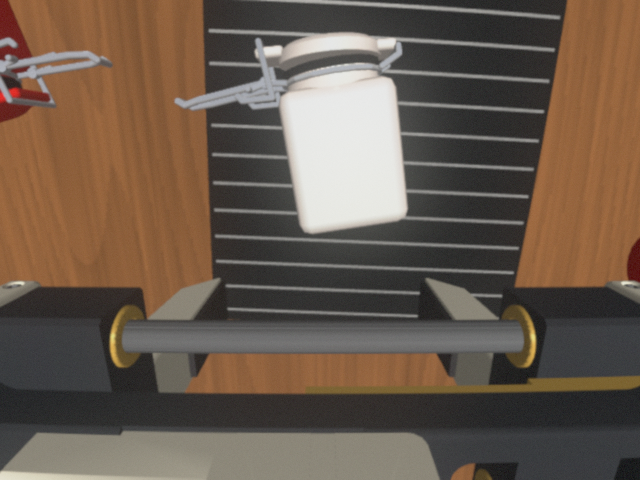

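```bash
python3 - <<'E'
from h import *
import pickle
np.set_printoptions(precision=4,suppress=True)
im=pickle.load(open('w2.pkl','rb'))
f=im['frame'][20:130,160:420]; cv2.imwrite('pics/w2c.png',cv2.cvtColor(cv2.resize(f,None,fx=3,fy=3,interpolation=cv2.INTER_CUBIC),cv2.COLOR_RGB2BGR))
g=im['frame'];m=(g.min(2)>200)
# edges of bright body via minAreaRect of top face
m=m.astype(np.uint8);m[:95]=0;m[240:]=0
n,l,st,c=cv2.connectedComponentsWithStats(m);i=1+st[1:,4].argmax();pts=np.argwhere(l==i)[:,::-1].astype(np.float32)
r=cv2.minAreaRect(pts);print(r,cv2.boxPoints(r))
for c in [(280,93),(397,80),(407,215),(304,231)]: print(atz(im,c,.067))
for c in [(180,103),(268,98)]: print('lever',atz(im,c,.047))
E
```

```text
((345.28656005859375, 156.57928466796875), (135.27862548828125, 110.43153381347656), 83.6598129272461) [[282.939   95.4512]
 [392.6951  83.2561]
 [407.6341 217.7073]
 [297.878  229.9025]]
[0.4655 0.24   0.067 ]
[0.5259 0.2462 0.067 ]
[0.5351 0.1754 0.067 ]
[0.4768 0.1663 0.067 ]
lever [0.4056 0.2375 0.047 ]
lever [0.4565 0.2397 0.047 ]
```

View pics/w2c.png

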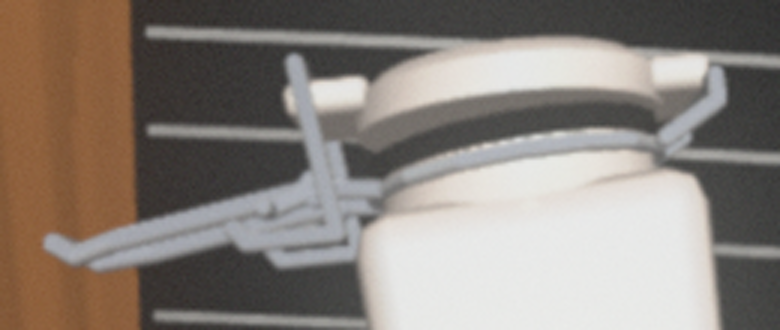

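```bash
python3 - <<'E'
from h import *
import pickle
np.set_printoptions(precision=4,suppress=True)
im=pickle.load(open('w2.pkl','rb'))
# jar frame (lying): origin base centre
zj=np.array([-.14,.99,0]);zj/=np.linalg.norm(zj);yj=np.array([0,0,-1.]);xj=np.cross(yj,zj)
B=np.array([.5063,.1655,.035])
def W(x,y,z): return B+x*xj+y*yj+z*zj
print(xj)
vis=cv2.cvtColor(im['frame'],cv2.COLOR_RGB2BGR)
big=cv2.resize(vis,None,fx=3,fy=3,interpolation=cv2.INTER_CUBIC)
def ln(a,b,c):
    p=proj(im,W(*a))*3+1;q=proj(im,W(*b))*3+1
    cv2.line(big,tuple(int(v) for v in p),tuple(int(v) for v in q),c,1)
for x0,x1 in[(-.032,.032)]:
    for (a,b) in [((x0,-.032,0),(x0,-.032,.08)),((x1,-.032,0),(x1,-.032,.08)),((x0,-.032,0),(x1,-.032,0)),((x0,-.032,.08),(x1,-.032,.08)),((0,-.032,0),(0,0,.106))]: ln(a,b,(0,0,255))
for y,c in[(-.012,(0,255,0)),(.012,(255,0,0)),(-.016,(0,255,255))]:
    ln((-.032,y,.070),(-.048,y,.070),c);ln((-.048,y,.070),(-.048,y,.078),c);ln((-.038,y,.088),(-.038-.053,y,.077),c)
crop=big[20*3:130*3,160*3:420*3]
cv2.imwrite('pics/w2d.png',crop); cv2.imwrite('pics/w2e.png',cv2.resize(big[20*3:250*3,160*3:420*3],None,fx=.95,fy=.8))
E
```

```text
[0.9901 0.14   0.    ]
```

View pics/w2d.png

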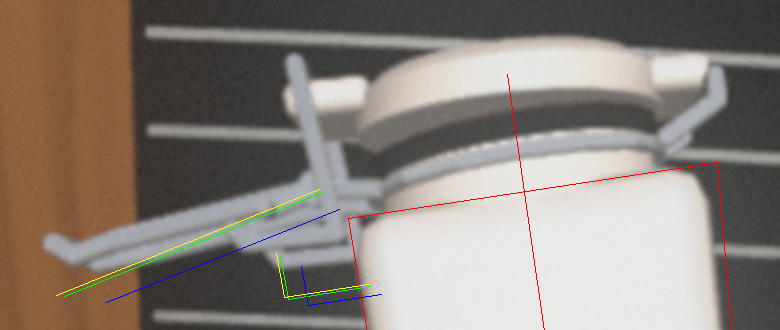

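View pics/w2e.png

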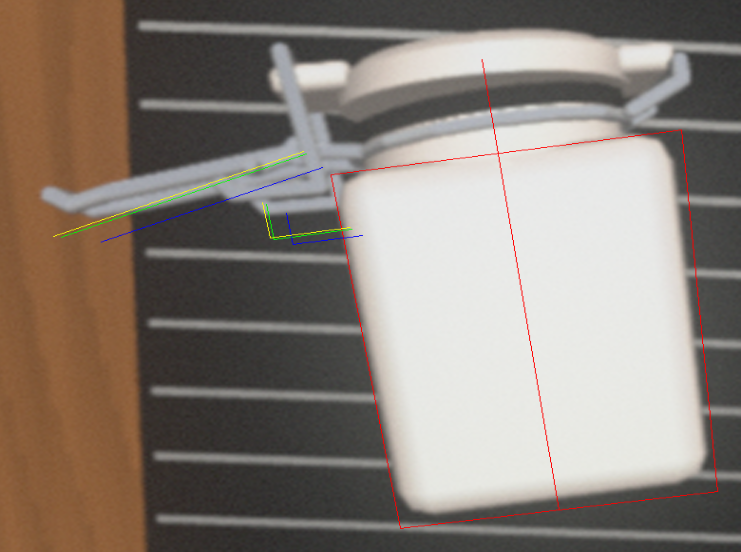

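The jar's axis points to (-0.14, 0.99) in the world, and the body centre line runs from (0.506,0.166) to (0.495,0.245). The wire feet and lever sit within about ±18 mm of the axis on the front.

My plan has three parts:
1. Pinch the ±x faces lightly near the upper edge, clear of the wires.
2. Swing the jar up about its base edge on an arc, letting it turn between the pads.
3. Keep the grip light throughout so the pads slip.

First I'll straddle the jar.

>>> {"method": "play_rows", "body": {
  "motion": [
    {"linear":[1.1,-8.1,1.0],"roll":-8,"gripper":1},
    {"linear":[1.1,-8.1,1.0],"roll":-8,"gripper":1},
    {"linear":[1.1,-8.1,1.0],"roll":-8,"gripper":1},
    {"linear":[1.1,-8.1,2.5],"roll":-8,"gripper":1},
    {"linear":[1.1,-8.1,4.0],"roll":-8,"gripper":1},
    {"linear":[1.1,-8.1,5.0],"roll":-8,"gripper":1},
    {"linear":[1.1,-8.1,5.6],"roll":-8,"gripper":1},
    {"linear":[1.1,-8.1,5.6],"roll":-8,"gripper":1}
  ]
}}

```text
t: 3.85
ee_pos: [0.4976, 0.2216, 0.0498]
tool_rot: [3.134, 0.213, -0.001]
contact_force: [0.4, 0.0, 0.0]
opening: 1.001
```

```bash
cat > look.py <<'E'
import sys
from h import *
from workcell import bot
import pickle
np.set_printoptions(precision=4,suppress=True)
tag=sys.argv[1]
for n in sys.argv[2:]:
    im=bot.get_image(n);save(im,tag+n);pickle.dump(im,open(tag+n+'.pkl','wb'))
s=bot.get_state();a=np.array(s['tool_rot']);R=Rn.from_rotvec(a).as_matrix()
print(s['t'],'tcp',s['ee_pos'],'yawx',np.degrees(np.arctan2(R[1,0],R[0,0])),'z',R[:,2],'F',s['contact_force'],'T',s['wrist_torque'],'op',s['opening']*92)
print('q',s['qpos'])
E
python3 look.py g1 wrist scene
python3 - <<'E'
import cv2
a=cv2.imread('pics/g1scene.png')[150:290,300:480];cv2.imwrite('pics/g1s.png',cv2.resize(a,None,fx=4,fy=4,interpolation=cv2.INTER_CUBIC))
E
```

```text
3.95 tcp [0.4981 0.2219 0.0505] yawx 7.789587459434379 z [ 0.0006  0.0003 -1.    ] F [-0.2537  0.6803  0.3493] T [-0.0539 -0.0121 -0.0048] op 92.24101229536822
q [-0.745   0.5331  0.3151  1.9718 -0.2552  0.6739 -0.1344]
```

View pics/g1wrist.png

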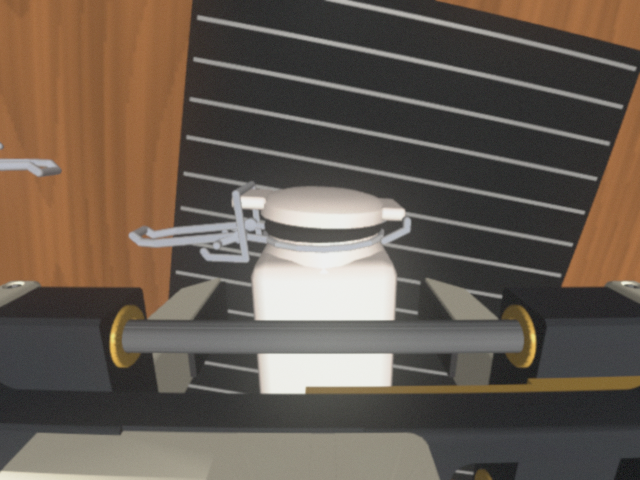

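View pics/g1s.png

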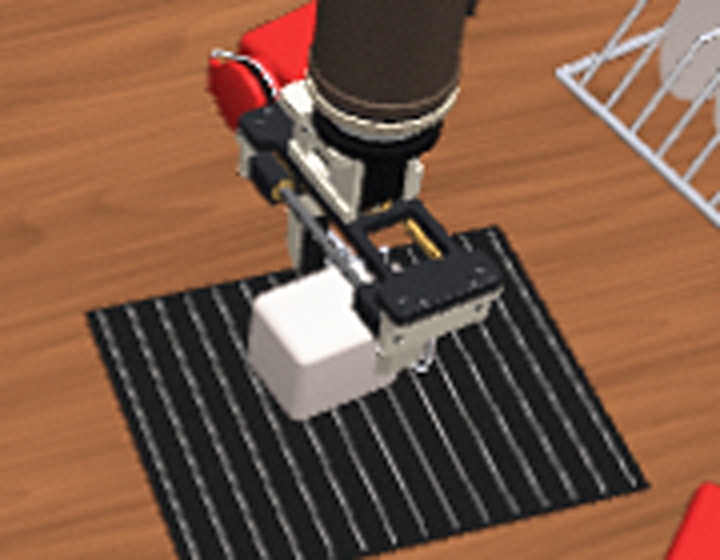

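Body columns 258–393 are centred between the fingers (centre 325), and the yaw is aligned. Next I'll grip lightly and start the arc.

>>> {"method": "play_rows", "body": {
  "motion": [
    {"linear":[0,0,0],"roll":0,"gripper":-1},
    {"linear":[0,0,0],"roll":0,"gripper":-1},
    {"linear":[0,0,0],"roll":0,"gripper":-1},
    {"linear":[0,0,0],"roll":0,"gripper":-1},
    {"linear":[0,0.5,-0.5],"roll":0,"gripper":-1},
    {"linear":[0,1.1,-0.9],"roll":0,"gripper":-1},
    {"linear":[0,1.7,-1.3],"roll":0,"gripper":-1},
    {"linear":[0,2.3,-1.6],"roll":0,"gripper":-1}
  ],
  "newtons": 10
}}

```text
t: 4.75
ee_pos: [0.5008, 0.1981, 0.0662]
tool_rot: [3.134, 0.213, -0.001]
contact_force: [0.5, -0.1, -7.5]
opening: 0.693
```

```bash
python3 look.py g2 wrist scene
python3 - <<'E'
import cv2
a=cv2.imread('pics/g2scene.png')[150:290,300:480];cv2.imwrite('pics/g2s.png',cv2.resize(a,None,fx=4,fy=4,interpolation=cv2.INTER_CUBIC))
E
```

```text
4.85 tcp [0.5013 0.1976 0.0665] yawx 7.692312165034252 z [ 0.0005 -0.0003 -1.    ] F [-1.0925  0.079  -7.5764] T [-0.0977 -0.0506 -0.0137] op 64.08706470016625
q [-0.7138  0.501   0.327   1.9768 -0.2409  0.7004 -0.1048]
```

View pics/g2wrist.png

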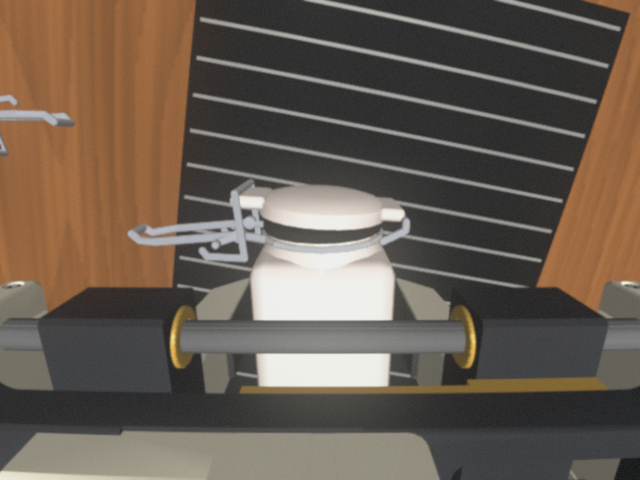

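View pics/g2s.png

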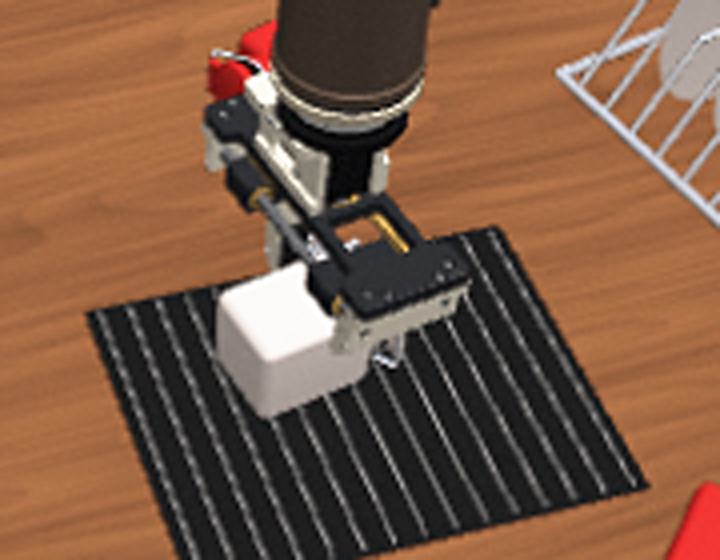

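At 10 N the pads hold the jar rigidly: it lifted without turning, weighing about 7.5 N. I'll carry it 4 cm back towards +y to leave room on the mat and set it down flat. Then I'll regrip nearer the lid, for a longer lever arm, with less force.

>>> {"method": "play_rows", "body": {
  "motion": [
    {"linear":[0,-1.5,0],"roll":0,"gripper":-1},
    {"linear":[0,-3.0,0],"roll":0,"gripper":-1},
    {"linear":[0,-4.5,0.4],"roll":0,"gripper":-1},
    {"linear":[0,-5.0,0.8],"roll":0,"gripper":-1},
    {"linear":[0,-5.0,1.2],"roll":0,"gripper":-1},
    {"linear":[0,-5.0,1.4],"roll":0,"gripper":-1},
    {"linear":[0,-5.0,1.5],"roll":0,"gripper":-1},
    {"linear":[0,-5.0,1.6],"roll":0,"gripper":-1}
  ]
}}

```text
t: 5.65
ee_pos: [0.4945, 0.2485, 0.0508]
tool_rot: [-3.134, -0.213, -0.001]
contact_force: [-5.8, 0.6, 15.3]
opening: 0.7
```

>>> {"method": "play_rows", "body": {
  "motion": [
    {"linear":[0,0,0],"roll":0,"gripper":0.5},
    {"linear":[0,0,0],"roll":0,"gripper":0.5},
    {"linear":[0,-0.3,-0.1],"roll":0,"gripper":0.5},
    {"linear":[0,-0.8,-0.2],"roll":0,"gripper":0.5},
    {"linear":[0,-0.8,-0.2],"roll":0,"gripper":0.5},
    {"linear":[0,-0.8,-0.2],"roll":0,"gripper":-1},
    {"linear":[0,-0.8,-0.2],"roll":0,"gripper":-1},
    {"linear":[0,-0.8,-0.2],"roll":0,"gripper":-1}
  ],
  "newtons": 6
}}

```text
t: 6.45
ee_pos: [0.4932, 0.257, 0.052]
tool_rot: [-3.134, -0.214, -0.001]
contact_force: [1.1, 1.8, -0.1]
opening: 0.698
```

```bash
python3 look.py g3 wrist scene
python3 - <<'E'
import cv2
a=cv2.imread('pics/g3scene.png')[150:290,300:480];cv2.imwrite('pics/g3s.png',cv2.resize(a,None,fx=4,fy=4,interpolation=cv2.INTER_CUBIC))
E
```

```text
6.55 tcp [0.4932 0.2569 0.052 ] yawx 7.811535381708235 z [ 0.0004  0.0005 -1.    ] F [ 1.402   2.2905 -0.718 ] T [ 0.3465 -0.1864  0.0368] op 64.6067057546692
q [-0.8034  0.5443  0.3169  1.9441 -0.2562  0.6912 -0.1945]
```

View pics/g3wrist.png

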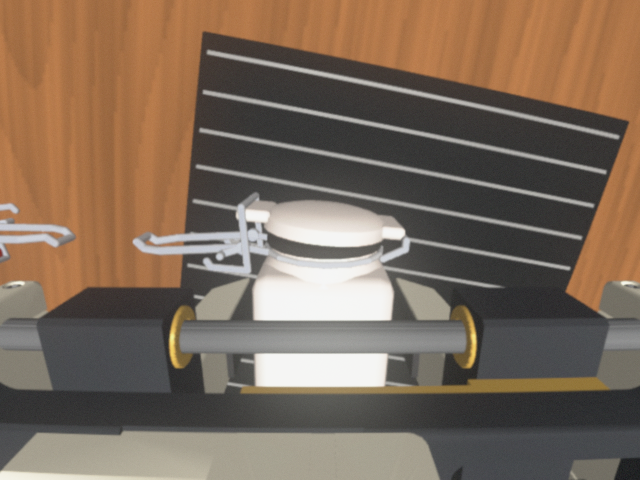

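View pics/g3s.png

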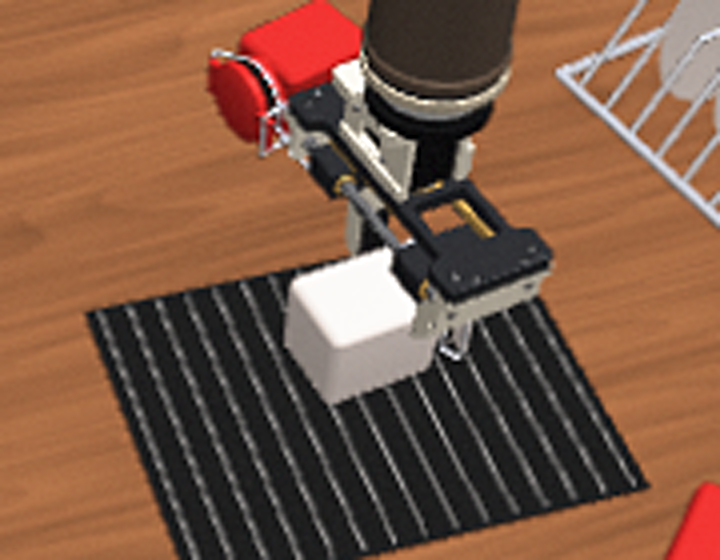

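>>> {"method": "play_rows", "body": {
  "motion": [
    {"linear":[0,0.2,-0.3],"roll":0,"gripper":-1},
    {"linear":[0,0.5,-0.5],"roll":0,"gripper":-1},
    {"linear":[0,0.8,-0.8],"roll":0,"gripper":-1},
    {"linear":[0,1.1,-1.0],"roll":0,"gripper":-1},
    {"linear":[0,1.4,-1.3],"roll":0,"gripper":-1},
    {"linear":[0,1.7,-1.5],"roll":0,"gripper":-1},
    {"linear":[0,1.7,-1.5],"roll":0,"gripper":-1},
    {"linear":[0,1.7,-1.5],"roll":0,"gripper":-1}
  ]
}}

```text
t: 7.35
ee_pos: [0.4954, 0.2395, 0.067]
tool_rot: [3.134, 0.213, 0.0]
contact_force: [-0.3, -0.9, -7.5]
opening: 0.696
```

```bash
python3 look.py g4 wrist scene
python3 - <<'E'
import cv2
a=cv2.imread('pics/g4scene.png')[150:290,300:480];cv2.imwrite('pics/g4s.png',cv2.resize(a,None,fx=4,fy=4,interpolation=cv2.INTER_CUBIC))
E
```

```text
7.45 tcp [0.4953 0.2397 0.0669] yawx 7.8045033266237915 z [ 0.     -0.0001 -1.    ] F [-0.1288 -0.3764 -5.3205] T [-0.2326  0.0149 -0.0293] op 64.0587053445231
q [-0.7844  0.5152  0.3271  1.948  -0.2434  0.7162 -0.1759]
```

View pics/g4wrist.png

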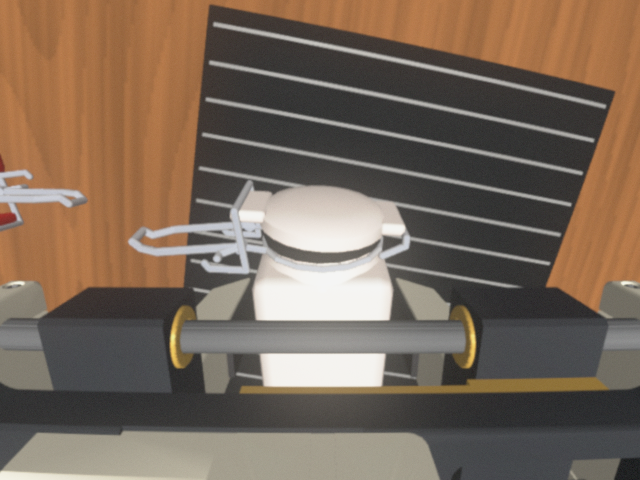

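View pics/g4s.png

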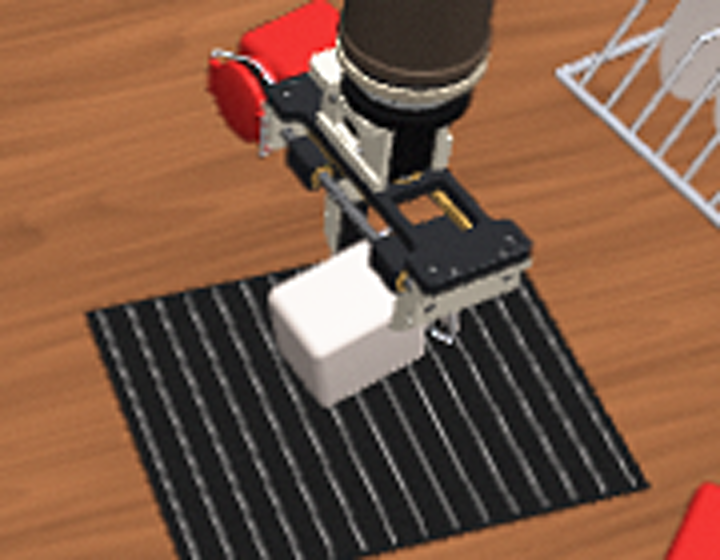

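The jar is turning: the lid ellipse in the wrist view has opened up, tilt roughly 10–15°. I'll continue the arc.

>>> {"method": "play_rows", "body": {
  "motion": [
    {"linear":[0,0.4,-0.2],"roll":0,"gripper":-1},
    {"linear":[0,0.7,-0.35],"roll":0,"gripper":-1},
    {"linear":[0,1.0,-0.5],"roll":0,"gripper":-1},
    {"linear":[0,1.4,-0.65],"roll":0,"gripper":-1},
    {"linear":[0,1.8,-0.8],"roll":0,"gripper":-1},
    {"linear":[0,2.1,-0.9],"roll":0,"gripper":-1},
    {"linear":[0,2.5,-1.0],"roll":0,"gripper":-1},
    {"linear":[0,2.8,-1.1],"roll":0,"gripper":-1}
  ]
}}

```text
t: 8.25
ee_pos: [0.4991, 0.2115, 0.078]
tool_rot: [3.134, 0.213, -0.0]
contact_force: [-0.7, -0.0, -8.2]
opening: 0.699
```

```bash
python3 look.py g5 wrist scene
python3 - <<'E'
import cv2
a=cv2.imread('pics/g5scene.png')[150:290,300:480];cv2.imwrite('pics/g5s.png',cv2.resize(a,None,fx=4,fy=4,interpolation=cv2.INTER_CUBIC))
E
```

```text
8.35 tcp [0.4993 0.2113 0.0781] yawx 7.754121680507197 z [ 0.0002 -0.0002 -1.    ] F [ 0.3163  1.0593 -7.3263] T [-0.0254 -0.0221 -0.0631] op 63.88082227181271
q [-0.744   0.4882  0.3352  1.96   -0.233   0.7303 -0.1352]
```

View pics/g5wrist.png

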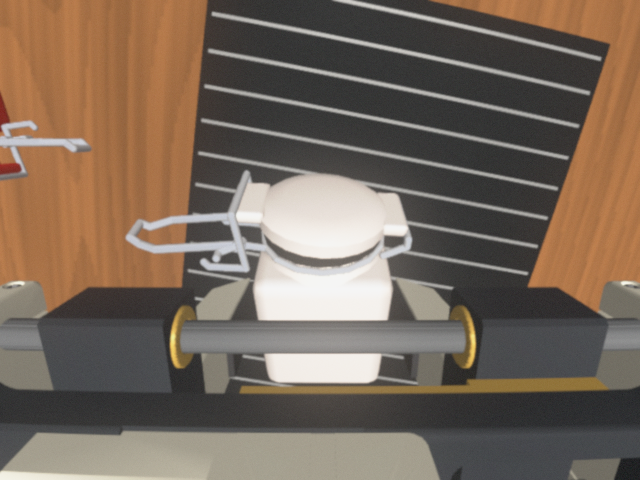

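View pics/g5s.png

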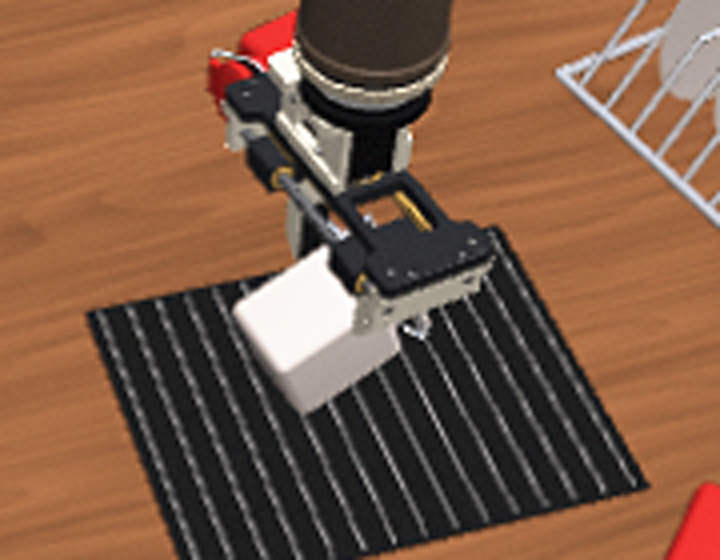

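```bash
python3 - <<'E'
import cv2
a=cv2.imread('pics/g5scene.png')[205:260,350:410];cv2.imwrite('pics/g5z.png',cv2.resize(a,None,fx=10,fy=10,interpolation=cv2.INTER_CUBIC))
E
```

```text
(no output)
```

View pics/g5z.png

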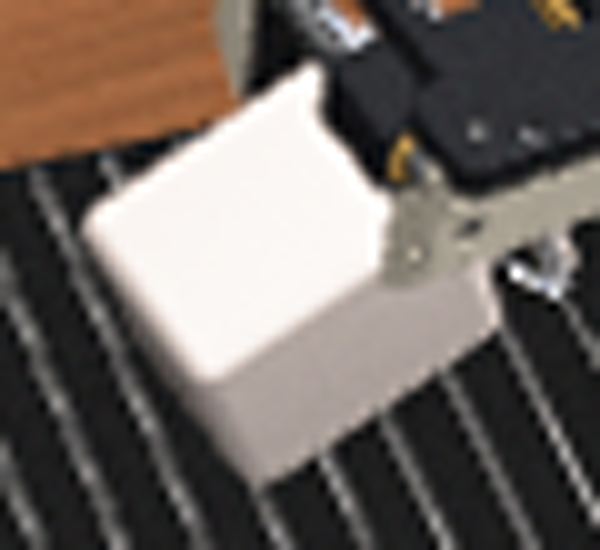

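```bash
cat > fit.py <<'E'
from h import *
import pickle
np.set_printoptions(precision=4,suppress=True)
u=np.array([-.1357,.9907,0])   # horizontal z_j dir when lying (yaw 7.8)
xj=np.array([.9907,.1357,0]);up=np.array([0,0,1.])
def fit(im,obs,tcp):
    # params: th, s,h of base centre rel tcp along u/up, x offset
    def pt(p,P):
        th=p[0];zj=np.cos(th)*u+np.sin(th)*up;yj=np.sin(th)*u-np.cos(th)*up
        return tcp+p[1]*u+p[2]*up+p[3]*xj+P[0]*xj+P[1]*yj+P[2]*zj
    f=lambda p:np.concatenate([proj(im,pt(p,P))-np.array(o) for P,o in obs]+[[p[3]*300]])
    best=None
    for t0 in (0.2,.8,1.3):
        r=least_squares(f,[t0,-.03,-.03,0])
        if best is None or r.cost<best.cost: best=r
    p=best.x;e=pt(p,(0,.032,0))
    print('theta',np.degrees(p[0]),'p',p[1:],'res',best.fun,'edge z',e[2],'edge y',e[1],'base ctr',pt(p,(0,0,0)),'ctr',pt(p,(0,0,.052)))
    th=p[0];M=np.array([[np.cos(th),np.sin(th)],[np.sin(th),-np.cos(th)]])
    print('TCP in jar: z_j,y_j',M@-p[1:3])
    return p
E
python3 - <<'E'
from fit import *
im=pickle.load(open('g5scene.pkl','rb'))
q=.030
fit(im,[((q,-q,.002),(371.5,243)),((q,q,.002),(376.2,253.8)),((-q,-q,.002),(358.5,226.5)),((.032,.03,.078),(399.7,237.2))],np.array([.4993,.2113,.0781]))
E
```

```text
theta 21.620939752712975 p [-0.0463 -0.0499 -0.0008] res [-1.2998 -0.5279 -0.0392  0.0724 -0.152  -0.1285  1.6273  0.7265 -0.236 ] edge z -0.0015714670059245699 edge y 0.17699163198894508 base ctr [0.5048 0.1653 0.0282] ctr [0.4982 0.2132 0.0473]
TCP in jar: z_j,y_j [ 0.0614 -0.0293]
```

The tilt is about 22° and the base edge is barely loading the mat. I'll press the edge down slightly and drag towards -y so that mat friction tips the jar further.

>>> {"method": "play_rows", "body": {
  "motion": [
    {"linear":[0,0.1,0.25],"roll":0,"gripper":-1},
    {"linear":[0,0.4,0.2],"roll":0,"gripper":-1},
    {"linear":[0,0.7,0.1],"roll":0,"gripper":-1},
    {"linear":[0,1.0,0.0],"roll":0,"gripper":-1},
    {"linear":[0,1.4,-0.1],"roll":0,"gripper":-1},
    {"linear":[0,1.8,-0.2],"roll":0,"gripper":-1},
    {"linear":[0,2.2,-0.3],"roll":0,"gripper":-1},
    {"linear":[0,2.6,-0.35],"roll":0,"gripper":-1}
  ],
  "newtons": 8
}}

```text
t: 9.15
ee_pos: [0.5035, 0.1871, 0.0824]
tool_rot: [-3.133, -0.215, -0.003]
contact_force: [-2.1, 3.2, 6.6]
opening: 0.692
```

```bash
python3 look.py g6 wrist scene
python3 - <<'E'
import cv2
a=cv2.imread('pics/g6scene.png')[195:260,340:420];cv2.imwrite('pics/g6z.png',cv2.resize(a,None,fx=9,fy=9,interpolation=cv2.INTER_CUBIC))
E
```

```text
9.25 tcp [0.5036 0.1862 0.0824] yawx 7.7779718700419656 z [ 0.0019  0.0011 -1.    ] F [-2.0062  3.0255  7.6479] T [0.6297 0.4542 0.0505] op 63.91898703652664
q [-0.7022  0.474   0.338   1.9711 -0.2292  0.7307 -0.0916]
```

View pics/g6wrist.png

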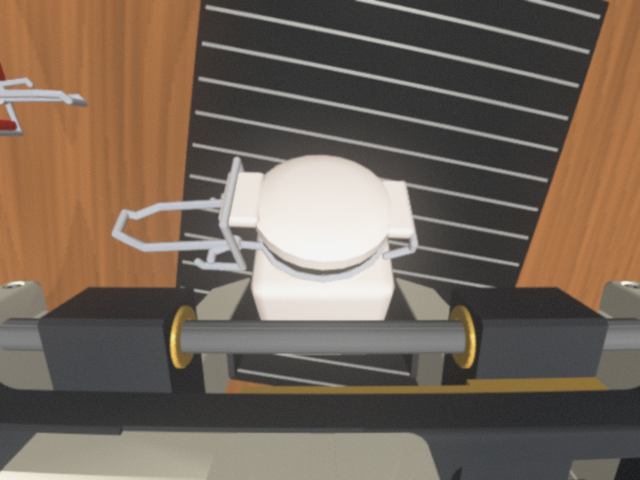

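View pics/g6z.png

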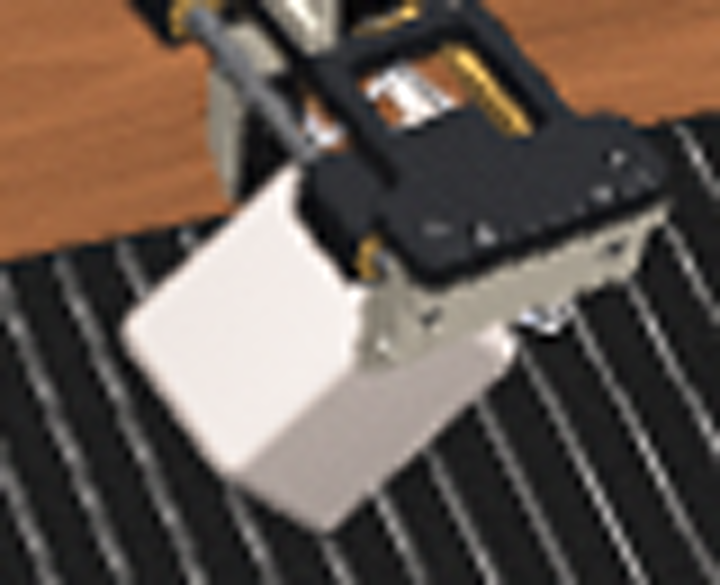

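```bash
python3 - <<'E'
from fit import *
im=pickle.load(open('g6scene.pkl','rb'))
q=.030
c=lambda x,y:(340+x/9,195+y/9)
fit(im,[((q,-q,.002),c(232,470)),((q,q,.002),c(325,532)),((-q,-q,.002),c(126,328)),((.032,.03,.078),c(515,350))],np.array([.5036,.1862,.0824]))
E
```

```text
theta 39.05569748054078 p [-0.0275 -0.0599 -0.001 ] res [-0.9532  0.0307  0.45   -0.0462 -0.8635 -0.3894  1.4954  0.5536 -0.2999] edge z -0.002325116692850661 edge y 0.17875038208289062 base ctr [0.5063 0.1588 0.0225] ctr [0.5009 0.1988 0.0553]
TCP in jar: z_j,y_j [ 0.0591 -0.0291]
```

>>> {"method": "play_rows", "body": {
  "motion": [
    {"linear":[0,0.4,0.0],"roll":0,"gripper":-1},
    {"linear":[0,0.8,0.0],"roll":0,"gripper":-1},
    {"linear":[0,1.2,0.0],"roll":0,"gripper":-1},
    {"linear":[0,1.6,0.05],"roll":0,"gripper":-1},
    {"linear":[0,2.0,0.1],"roll":0,"gripper":-1},
    {"linear":[0,2.4,0.15],"roll":0,"gripper":-1},
    {"linear":[0,2.8,0.2],"roll":0,"gripper":-1},
    {"linear":[0,2.8,0.2],"roll":0,"gripper":-1}
  ]
}}

```text
t: 10.05
ee_pos: [0.5073, 0.1574, 0.0798]
tool_rot: [3.134, 0.212, 0.002]
contact_force: [0.0, -1.1, 6.1]
opening: 0.698
```

```bash
python3 look.py g7 wrist scene
python3 - <<'E'
import cv2
a=cv2.imread('pics/g7scene.png')[195:260,330:410];cv2.imwrite('pics/g7z.png',cv2.resize(a,None,fx=9,fy=9,interpolation=cv2.INTER_CUBIC))
E
```

```text
10.15 tcp [0.5072 0.1579 0.0798] yawx 7.75602357126043 z [ 0.0012 -0.0003 -1.    ] F [ 0.6878 -0.9679  6.4485] T [-0.4542 -0.0408 -0.013 ] op 64.03062729731009
q [-0.6524  0.4708  0.3379  1.9862 -0.229   0.7198 -0.0402]
```

View pics/g7wrist.png

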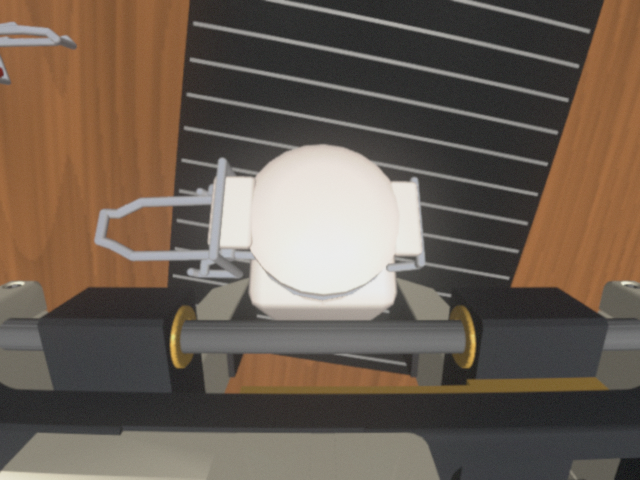

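View pics/g7z.png

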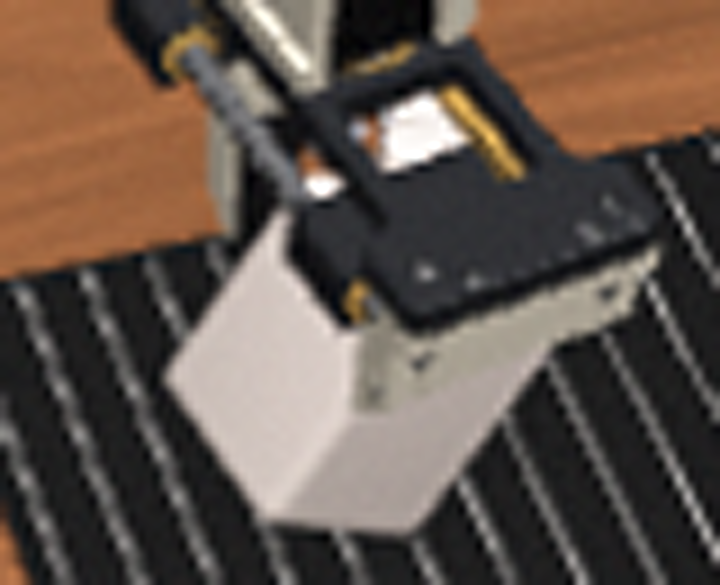

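>>> {"method": "play_rows", "body": {
  "motion": [
    {"linear":[0,0.4,0.1],"roll":0,"gripper":-1},
    {"linear":[0,0.8,0.2],"roll":0,"gripper":-1},
    {"linear":[0,1.2,0.3],"roll":0,"gripper":-1},
    {"linear":[0,1.6,0.45],"roll":0,"gripper":-1},
    {"linear":[0,2.0,0.6],"roll":0,"gripper":-1},
    {"linear":[0,2.4,0.8],"roll":0,"gripper":-1},
    {"linear":[0,2.7,1.0],"roll":0,"gripper":-1},
    {"linear":[0,2.7,1.0],"roll":0,"gripper":-1}
  ]
}}

```text
t: 10.95
ee_pos: [0.5105, 0.1307, 0.0693]
tool_rot: [3.134, 0.212, 0.001]
contact_force: [2.5, -4.2, 3.8]
opening: 0.698
```

```bash
python3 look.py g8 wrist scene
python3 - <<'E'
import cv2
a=cv2.imread('pics/g8scene.png')[195:260,330:410];cv2.imwrite('pics/g8z.png',cv2.resize(a,None,fx=9,fy=9,interpolation=cv2.INTER_CUBIC))
E
```

```text
11.05 tcp [0.5105 0.1311 0.0695] yawx 7.760531716089695 z [ 0.0005 -0.0005 -1.    ] F [ 2.8029 -4.3164  3.3031] T [-1.0312 -0.6352 -0.0547] op 64.11942520218204
q [-0.5977  0.4814  0.331   2.0033 -0.2367  0.693   0.0169]
```

View pics/g8wrist.png

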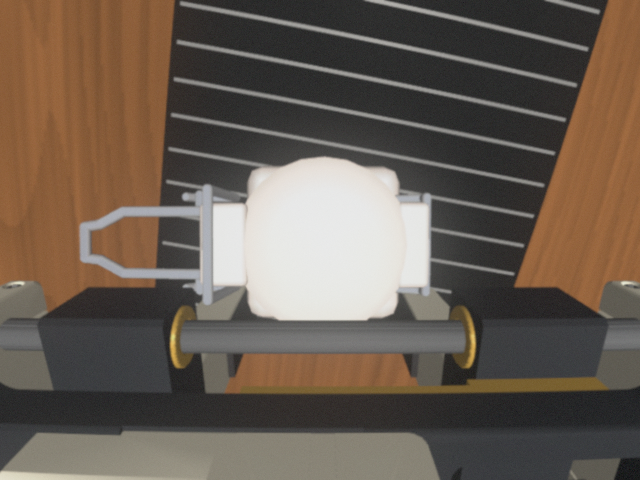

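View pics/g8z.png

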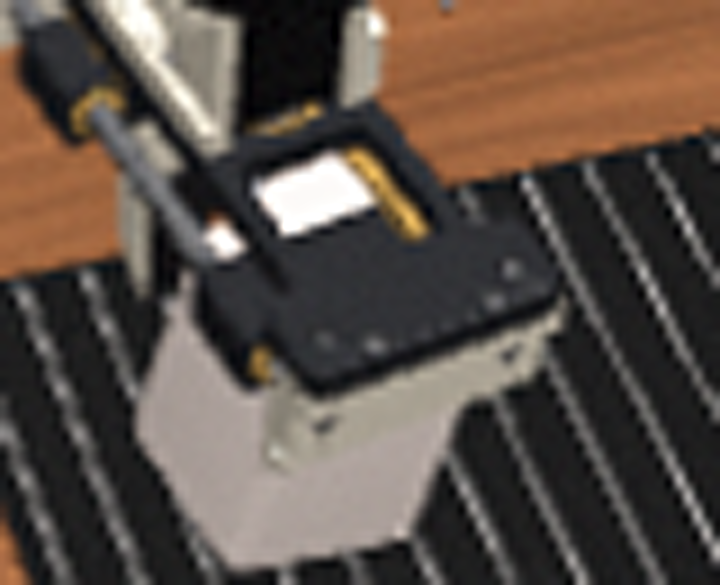

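```bash
python3 - <<'E'
from fit import *
im=pickle.load(open('g8scene.pkl','rb'))
q=.030
c=lambda x,y:(330+x/9,195+y/9)
fit(im,[((q,-q,.002),c(242,566)),((q,q,.002),c(410,535)),((-q,-q,.002),c(139,415)),((.032,.031,.045),c(462,405))],np.array([.5105,.1311,.0695]))
w=pickle.load(open('g8wrist.pkl','rb'))
# lid centre in wrist image
g=w['frame']
for h in (.105,.113): 
    p=atz(w,(324,242),h); print('lid centre if z',h,p)
E
```

```text
theta 76.31958293340685 p [ 0.0169 -0.059  -0.0001] res [-0.535  -0.3657  0.5795 -1.2785 -0.4345  0.1131  0.4007  1.5191 -0.0261] edge z 0.0029529210626507776 edge y 0.17868343190287905 base ctr [0.5081 0.1479 0.0105] ctr [0.5064 0.1601 0.061 ]
TCP in jar: z_j,y_j [ 0.0533 -0.0304]
lid centre if z 0.105 [0.5052 0.1699 0.105 ]
lid centre if z 0.113 [0.5048 0.1722 0.113 ]
```

The tilt is now about 76°. The fit and the offset of the lid centre (12.7° from vertical) agree. I'll lower the rest slowly.

>>> {"method": "play_rows", "body": {
  "motion": [
    {"linear":[0,0.25,0.12],"roll":0,"gripper":-1},
    {"linear":[0,0.5,0.25],"roll":0,"gripper":-1},
    {"linear":[0,0.75,0.4],"roll":0,"gripper":-1},
    {"linear":[0,1.0,0.55],"roll":0,"gripper":-1},
    {"linear":[0,1.2,0.7],"roll":0,"gripper":-1},
    {"linear":[0,1.4,0.85],"roll":0,"gripper":-1},
    {"linear":[0,1.5,0.95],"roll":0,"gripper":-1},
    {"linear":[0,1.5,0.95],"roll":0,"gripper":-1}
  ],
  "newtons": 6
}}

```text
t: 11.85
ee_pos: [0.5118, 0.1166, 0.0597]
tool_rot: [3.134, 0.213, -0.001]
contact_force: [2.3, -1.5, -0.9]
opening: 0.693
```

```bash
python3 look.py g9 wrist scene
python3 - <<'E'
import cv2
a=cv2.imread('pics/g9scene.png')[195:260,330:410];cv2.imwrite('pics/g9z.png',cv2.resize(a,None,fx=9,fy=9,interpolation=cv2.INTER_CUBIC))
E
```

```text
11.95 tcp [0.5118 0.1168 0.0598] yawx 7.8024498877095425 z [-0.0007 -0.0002 -1.    ] F [ 1.0446 -1.833  -1.5774] T [-0.4806 -0.3212  0.0126] op 64.39953937633588
q [-0.5641  0.4941  0.3228  2.0141 -0.2446  0.6706  0.0517]
```

View pics/g9wrist.png

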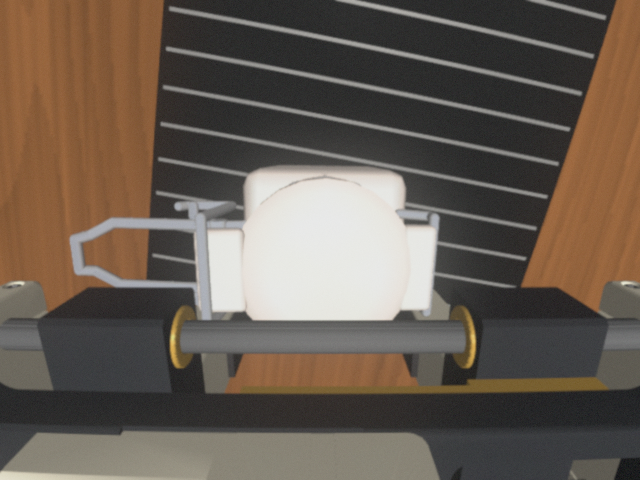

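View pics/g9z.png

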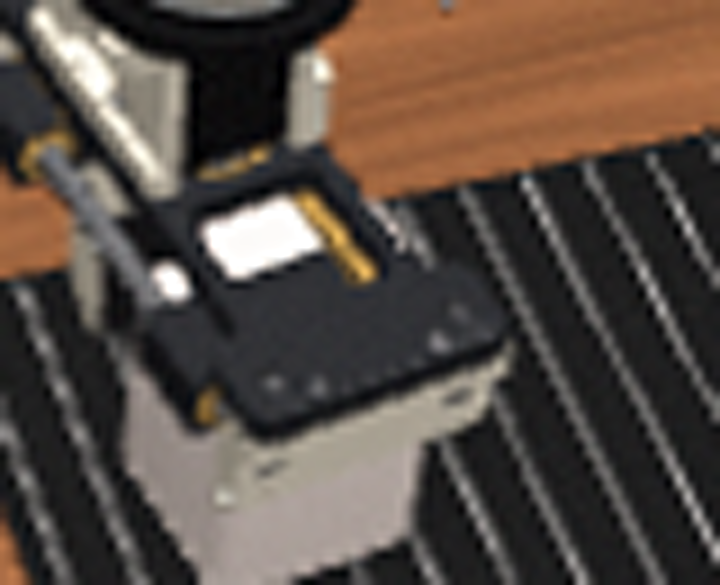

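```bash
python3 - <<'E'
from fit import *
w=pickle.load(open('g9wrist.pkl','rb'))
for px in [(326,262),(326,177)]: print(px,atz(w,px,.113),atz(w,px,.083),atz(w,px,.11))
im=pickle.load(open('g9scene.pkl','rb'))
q=.030
c=lambda x,y:(330+x/9,195+y/9)
fit(im,[((q,-q,.002),c(205,590)),((q,q,.002),c(412,538)),((-q,-q,.002),c(122,455)),((.032,.031,.045),c(425,445))],np.array([.5118,.1168,.0598]))
E
```

```text
(326, 262) [0.5072 0.1545 0.113 ] [0.5089 0.1444 0.083 ] [0.5074 0.1535 0.11  ]
(326, 177) [0.5036 0.1801 0.113 ] [0.5043 0.1772 0.083 ] [0.5037 0.1798 0.11  ]
theta 85.53741960817548 p [ 0.0271 -0.059  -0.0002] res [ 1.2954  1.0986 -1.2144 -0.1054 -0.6842 -0.1892  0.5842 -0.7689 -0.0692] edge z -0.0016571228156646413 edge y 0.175251350995707 base ctr [0.5079 0.1436 0.0008] ctr [0.5073 0.1477 0.0527]
TCP in jar: z_j,y_j [ 0.0567 -0.0316]
```

>>> {"method": "play_rows", "body": {
  "motion": [
    {"linear":[0,0.15,0.1],"roll":0,"gripper":-1},
    {"linear":[0,0.3,0.2],"roll":0,"gripper":-1},
    {"linear":[0,0.4,0.3],"roll":0,"gripper":-1},
    {"linear":[0,0.5,0.35],"roll":0,"gripper":-1},
    {"linear":[0,0.5,0.35],"roll":0,"gripper":-1},
    {"linear":[0,0.5,0.35],"roll":0,"gripper":0.6},
    {"linear":[0,0.5,0.35],"roll":0,"gripper":0.6},
    {"linear":[0,0.5,0.35],"roll":0,"gripper":0.6}
  ],
  "newtons": 4
}}

```text
t: 12.75
ee_pos: [0.513, 0.1116, 0.0565]
tool_rot: [3.134, 0.213, 0.0]
contact_force: [-0.3, -0.3, -0.5]
opening: 0.796
```

```bash
python3 look.py g10 wrist scene
python3 - <<'E'
import cv2
a=cv2.imread('pics/g10scene.png')[195:260,330:410];cv2.imwrite('pics/g10z.png',cv2.resize(a,None,fx=9,fy=9,interpolation=cv2.INTER_CUBIC))
E
```

```text
12.85 tcp [0.5129 0.1117 0.0565] yawx 7.788088944317046 z [ 0.0001 -0.0002 -1.    ] F [ 0.4592 -0.2707  0.3878] T [-0.0473  0.0731  0.0201] op 73.65585902165635
q [-0.5523  0.499   0.3203  2.0171 -0.2473  0.6619  0.0635]
```

View pics/g10wrist.png

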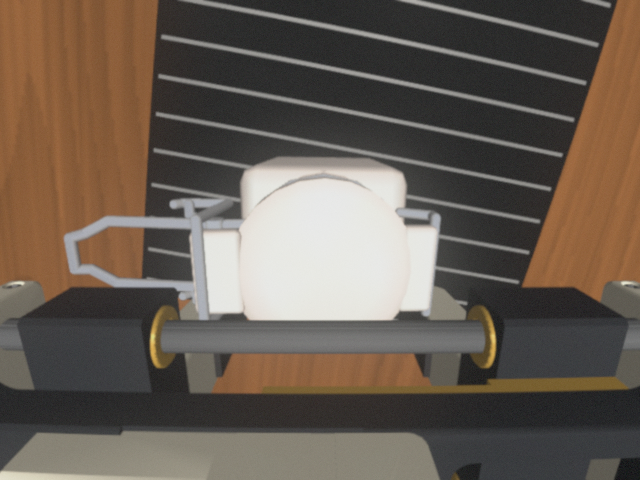

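View pics/g10z.png

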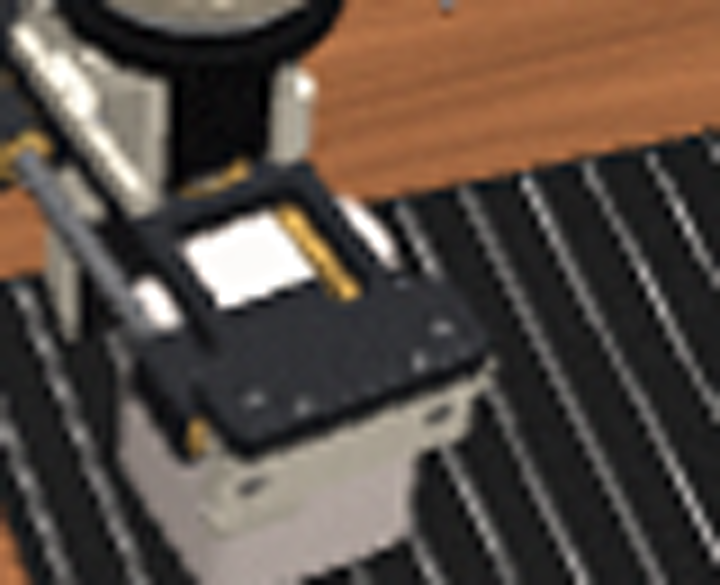

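The jar stands upright and is released; contact force is about zero and the opening is 74 mm. I'll back out sideways, raise the arm and view the jar and clasp.

>>> {"method": "play_rows", "body": {
  "motion": [
    {"linear":[0,1.5,0],"roll":0,"gripper":0.6},
    {"linear":[0,3.5,0],"roll":0,"gripper":0.6},
    {"linear":[0,6.0,0],"roll":0,"gripper":0.6},
    {"linear":[0,7.0,-2],"roll":0,"gripper":0.6},
    {"linear":[0,7.0,-5],"roll":0,"gripper":-1},
    {"linear":[-4,7.0,-5],"roll":0,"gripper":-1},
    {"linear":[-4,6.0,-6],"roll":0,"gripper":-1},
    {"linear":[-4,6.0,-6],"roll":0,"gripper":-1}
  ],
  "newtons": 20
}}

```text
t: 13.65
ee_pos: [0.4812, 0.0468, 0.1174]
tool_rot: [-3.133, -0.214, -0.002]
contact_force: [-0.1, 0.7, 0.2]
opening: 0.503
```

```bash
python3 look.py h1 wrist scene top
python3 - <<'E'
import cv2
a=cv2.imread('pics/h1scene.png')[170:270,320:440];cv2.imwrite('pics/h1z.png',cv2.resize(a,None,fx=6,fy=6,interpolation=cv2.INTER_CUBIC))
E
```

```text
13.8 tcp [0.4823 0.0464 0.1165] yawx 7.792967957366493 z [ 0.0011 -0.0002 -1.    ] F [-0.5506 -0.08   -0.1145] T [-0.0742  0.0794  0.0065] op 34.57954679828303
q [-0.4907  0.3502  0.3631  2.064  -0.1781  0.7555  0.1183]
```

View pics/h1wrist.png

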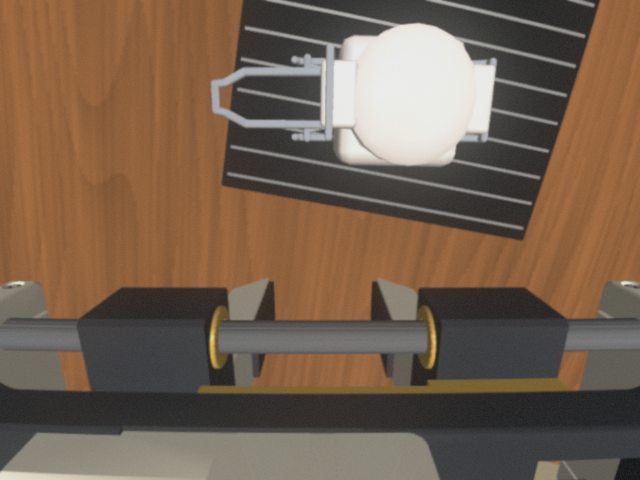

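View pics/h1z.png

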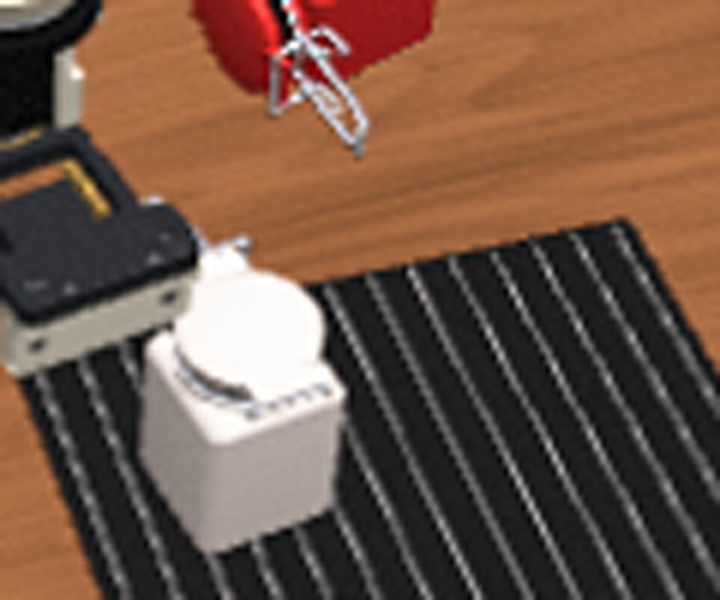

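```bash
python3 - <<'E'
from h import *
import pickle
np.set_printoptions(precision=4,suppress=True)
w=pickle.load(open('h1wrist.pkl','rb'));T=pickle.load(open('h1top.pkl','rb'))
f=w['frame'][20:180,190:520]; cv2.imwrite('pics/h1c.png',cv2.cvtColor(cv2.resize(f,None,fx=2.4,fy=2.4,interpolation=cv2.INTER_CUBIC),cv2.COLOR_RGB2BGR))
f=T['frame'][200:320,180:340]; cv2.imwrite('pics/h1t.png',cv2.cvtColor(cv2.resize(f,None,fx=5,fy=5,interpolation=cv2.INTER_CUBIC),cv2.COLOR_RGB2BGR))
lid=atz(w,(414,94),.113); print('lid',lid, 'bar',atz(w,(216,96),.091),atz(w,(216,82),.091),atz(w,(216,110),.091))
print('legs',atz(w,(300,72),.091),atz(w,(300,124),.091)); print('feet',atz(w,(300,62),.08),atz(w,(300,136),.08))
d=lid-atz(w,(216,96),.091);print(np.degrees(np.arctan2(d[1],d[0])),np.linalg.norm(d[:2]))
a=atz(w,(245,72),.091)-atz(w,(320,71),.091);b=atz(w,(245,126),.091)-atz(w,(320,124),.091)
print([np.degrees(np.arctan2(-v[1],-v[0])) for v in(a,b)])
E
```

```text
lid [0.5064 0.1445 0.113 ] bar [0.4171 0.134  0.091 ] [0.4166 0.1403 0.091 ] [0.4175 0.1275 0.091 ]
legs [0.4559 0.1499 0.091 ] [0.4587 0.1264 0.091 ]
feet [0.4544 0.1563 0.08  ] [0.4588 0.1208 0.08  ]
6.71260927737996 0.08997734582099486
[np.float64(8.314316362818007), np.float64(9.123515658825761)]
```

View pics/h1c.png

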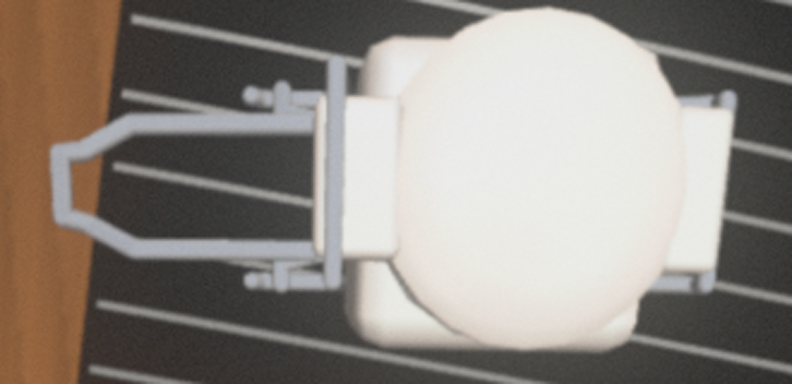

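View pics/h1t.png

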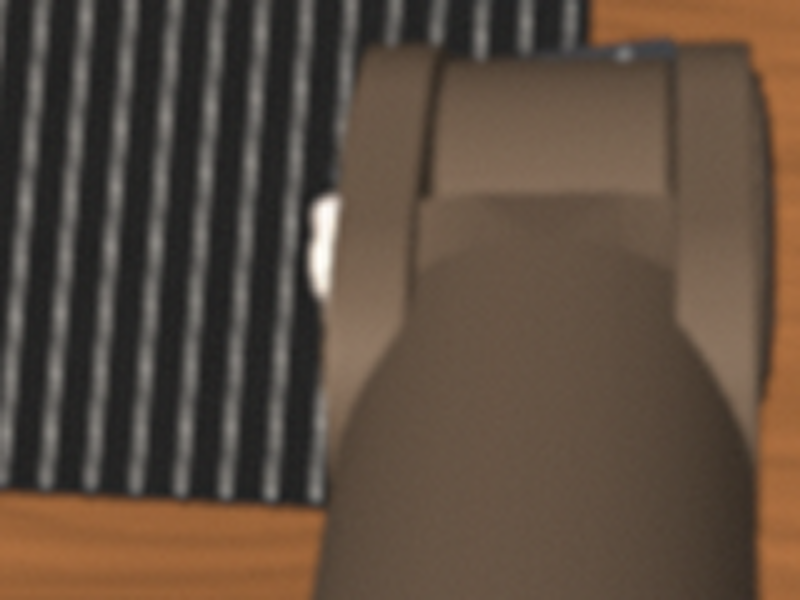

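The jar stands upright on the mat with its axis near (0.5065, 0.1447) and yaw about 7.2°. The lever legs are ±12 mm and the feet ±18 mm from the centre line. One 19 mm finger, with the tool rolled by -90°, fits on the +y leg between the feet. I'll move to above the lever.

>>> {"method": "play_rows", "body": {
  "motion": [
    {"linear":[-1,0,-3.4],"roll":-8,"gripper":0.3},
    {"linear":[-4,0,-3.4],"roll":-17,"gripper":0.3},
    {"linear":[-5,-4,-3.4],"roll":-25,"gripper":0.3},
    {"linear":[-5,-9,-3.4],"roll":-34,"gripper":0.3},
    {"linear":[-5,-13.9,-3.4],"roll":-42,"gripper":0.3},
    {"linear":[-5,-13.9,-3.4],"roll":-51,"gripper":0.3},
    {"linear":[-5,-13.9,-3.4],"roll":-59,"gripper":0.3},
    {"linear":[-5,-13.9,-3.4],"roll":-68,"gripper":0.3}
  ],
  "newtons": 30
}}

```text
t: 14.6
ee_pos: [0.4136, 0.1782, 0.15]
tool_rot: [2.479, 1.929, -0.001]
contact_force: [-0.4, -0.8, 1.4]
opening: 0.65
```

>>> {"method": "play_rows", "body": {
  "motion": [
    {"linear":[0,0,0],"roll":-8,"gripper":0.3},
    {"linear":[0,0,0],"roll":-16,"gripper":0.3},
    {"linear":[0,0,0],"roll":-21.4,"gripper":0.3},
    {"linear":[0,0,0],"roll":-21.4,"gripper":0.3},
    {"linear":[0,0,0],"roll":-21.4,"gripper":0.3},
    {"linear":[0,0,0],"roll":-21.4,"gripper":0.3},
    {"linear":[0,0,0],"roll":-21.4,"gripper":0.3},
    {"linear":[0,0,0],"roll":-21.4,"gripper":0.3}
  ]
}}

```text
t: 15.4
ee_pos: [0.413, 0.178, 0.1505]
tool_rot: [2.087, 2.348, 0.0]
contact_force: [0.6, 0.4, -0.4]
opening: 0.647
```

```bash
python3 look.py h2 wrist scene
```

```text
15.5 tcp [0.4129 0.178  0.1505] yawx 96.77910503721242 z [ 0.0001  0.0001 -1.    ] F [ 0.0172 -0.3732  0.8555] T [ 0.0242 -0.0236 -0.0205] op 60.36998485877389
q [-0.5285  0.2432  0.003   2.0804 -0.001   0.8179  1.1642]
```

View pics/h2wrist.png

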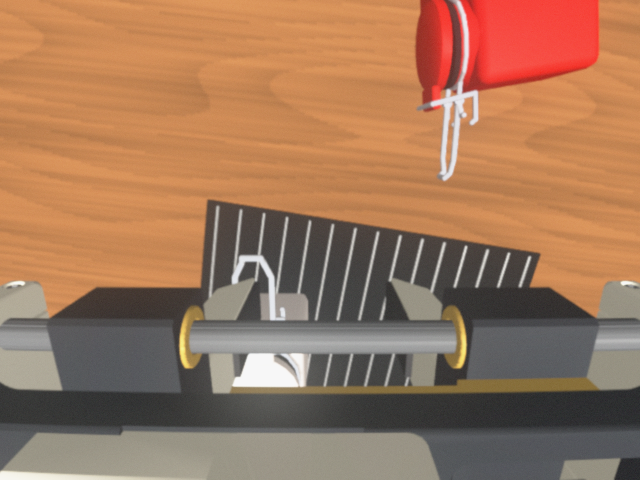

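View pics/h2scene.png

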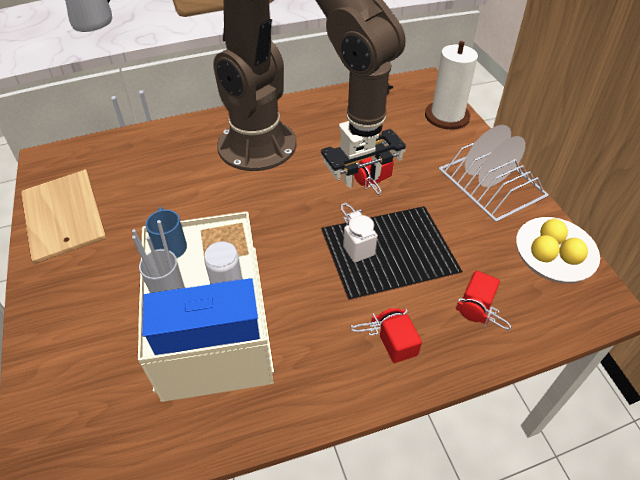

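```bash
python3 - <<'E'
from h import *
import pickle
np.set_printoptions(precision=4,suppress=True)
w=pickle.load(open('h2wrist.pkl','rb'));S=pickle.load(open('h2scene.pkl','rb'))
tcp=np.array([.4129,.178,.1505]);a=np.radians(96.78);tx=np.array([np.cos(a),np.sin(a),0]);ty=np.array([np.sin(a),-np.cos(a),0])
for X in(-.0302,-.0492):
  for Y in(-.0095,.0095):
    for Z in (0,.03): print(X,Y,Z,proj(w,tcp+X*tx+Y*ty+np.array([0,0,Z])))
# lever in wrist
for px in [(243,257),(262,257),(235,275),(272,285)]: print(px,atz(w,px,.091))
f=S['frame'][190:270,320:400]; cv2.imwrite('pics/h2c.png',cv2.cvtColor(cv2.resize(f,None,fx=8,fy=8,interpolation=cv2.INTER_CUBIC),cv2.COLOR_RGB2BGR))
E
```

```text
-0.0302 -0.0095 0 [256.0738 281.8163]
-0.0302 -0.0095 0.03 [242.5694 310.7707]
-0.0302 0.0095 0 [258.12  318.223]
-0.0302 0.0095 0.03 [245.5737 353.1505]
-0.0492 -0.0095 0 [215.9568 281.7371]
-0.0492 -0.0095 0.03 [194.4245 310.5649]
-0.0492 0.0095 0 [219.2219 318.0752]
-0.0492 0.0095 0.03 [199.2077 352.8365]
(243, 257) [0.4165 0.1286 0.091 ]
(262, 257) [0.4151 0.1407 0.091 ]
(235, 275) [0.4293 0.1242 0.091 ]
(272, 285) [0.4334 0.1485 0.091 ]
```

View pics/h2c.png

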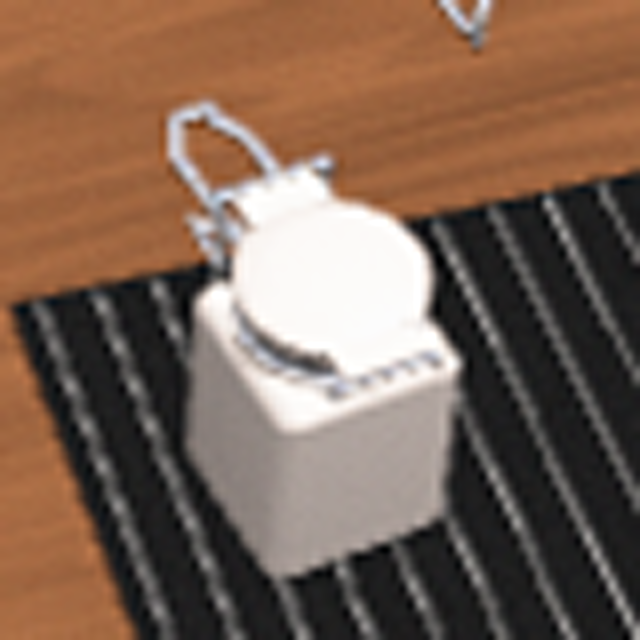

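The finger projection (256,282) matches the picture. The finger's inner face sits about 1.5 mm beyond the +y leg's centre and 2.4 mm short of the foot. I'll press the lever down.

>>> {"method": "play_rows", "body": {
  "motion": [
    {"linear":[0,0.1,2.5],"roll":0,"gripper":0.3},
    {"linear":[0,0.1,4.5],"roll":0,"gripper":0.3},
    {"linear":[0,0.1,5.3],"roll":0,"gripper":0.3},
    {"linear":[0,0.1,5.8],"roll":0,"gripper":0.3},
    {"linear":[0,0.15,6.4],"roll":0,"gripper":0.3},
    {"linear":[0,0.25,6.8],"roll":0,"gripper":0.3},
    {"linear":[0,0.3,7.2],"roll":0,"gripper":0.3},
    {"linear":[0,0.3,7.2],"roll":0,"gripper":0.3}
  ]
}}

```text
t: 16.3
ee_pos: [0.416, 0.1784, 0.0784]
tool_rot: [-2.086, -2.349, -0.0]
contact_force: [0.2, 1.1, 1.1]
opening: 0.649
```

```bash
python3 look.py h3 wrist scene
python3 - <<'E'
import cv2
a=cv2.imread('pics/h3scene.png')[170:270,310:420];cv2.imwrite('pics/h3z.png',cv2.resize(a,None,fx=6,fy=6,interpolation=cv2.INTER_CUBIC))
E
```

```text
16.4 tcp [0.4161 0.1785 0.0787] yawx 96.79539071813507 z [ 0.0003  0.0002 -1.    ] F [-0.2595  1.0754  1.0146] T [ 0.1328  0.0386 -0.0113] op 59.95535333348088
q [-0.523   0.3601 -0.0003  2.1486  0.0001  0.6325  1.166 ]
```

View pics/h3wrist.png

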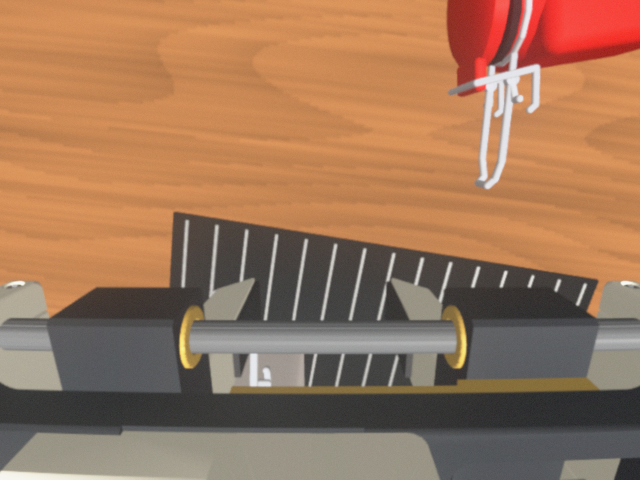

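View pics/h3z.png

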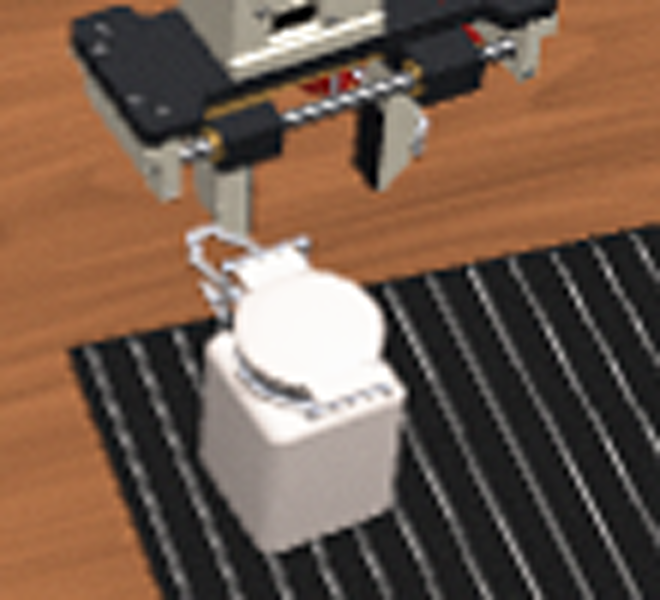

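>>> {"method": "play_rows", "body": {
  "motion": [
    {"linear":[0,0.15,0.4],"roll":0,"gripper":0.3},
    {"linear":[0,0.35,0.8],"roll":0,"gripper":0.3},
    {"linear":[0,0.55,1.1],"roll":0,"gripper":0.3},
    {"linear":[0,0.8,1.45],"roll":0,"gripper":0.3},
    {"linear":[0,1.1,1.7],"roll":0,"gripper":0.3},
    {"linear":[0,1.4,1.95],"roll":0,"gripper":0.3},
    {"linear":[0,1.8,2.2],"roll":0,"gripper":0.3},
    {"linear":[0,2.1,2.4],"roll":0,"gripper":0.3}
  ]
}}

```text
t: 17.2
ee_pos: [0.4365, 0.1807, 0.054]
tool_rot: [-2.085, -2.349, 0.002]
contact_force: [-4.4, 1.1, 0.6]
opening: 0.65
```

```bash
python3 look.py h4 wrist scene
python3 - <<'E'
import cv2
a=cv2.imread('pics/h4scene.png')[170:270,310:420];cv2.imwrite('pics/h4z.png',cv2.resize(a,None,fx=6,fy=6,interpolation=cv2.INTER_CUBIC))
E
```

```text
17.3 tcp [0.4371 0.1808 0.0541] yawx 96.78605972467766 z [-0.0001 -0.0002 -1.    ] F [-3.1265  1.4917 -1.4184] T [ 0.2175  0.5489 -0.0754] op 59.50266640518741
q [-0.5061  0.428   0.0011  2.1217 -0.0006  0.592   1.1846]
```

View pics/h4z.png

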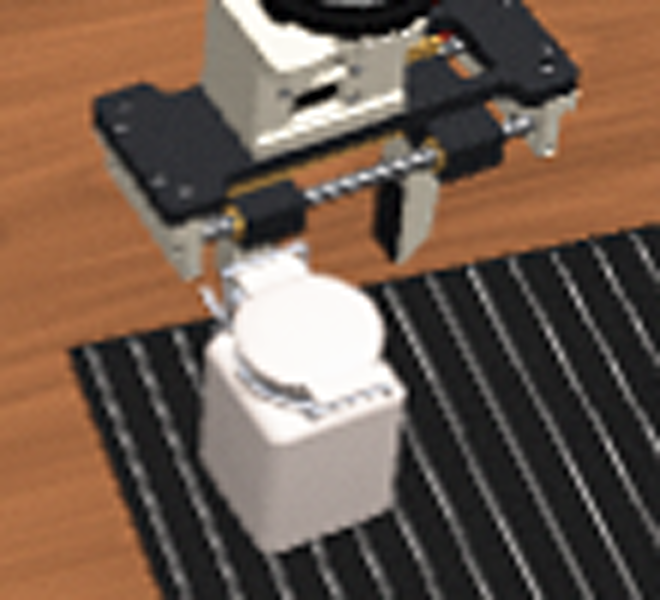

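View pics/h4wrist.png

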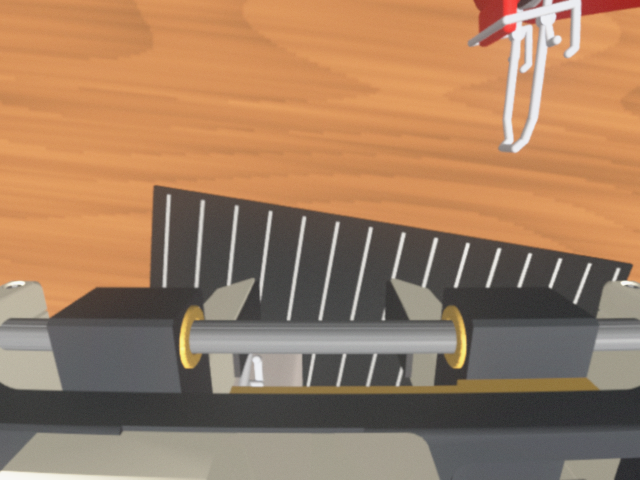

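>>> {"method": "play_rows", "body": {
  "motion": [
    {"linear":[0,0.2,0.05],"roll":0,"gripper":0.3},
    {"linear":[0,0.4,0.1],"roll":0,"gripper":0.3},
    {"linear":[0,0.6,0.15],"roll":0,"gripper":0.3},
    {"linear":[0,0.8,0.2],"roll":0,"gripper":0.3},
    {"linear":[0,0.9,0.2],"roll":0,"gripper":0.3},
    {"linear":[0,1.0,0.2],"roll":0,"gripper":0.3},
    {"linear":[0,1.0,0.2],"roll":0,"gripper":0.3},
    {"linear":[0,1.0,0.2],"roll":0,"gripper":0.3}
  ]
}}

```text
t: 18.1
ee_pos: [0.4473, 0.1822, 0.0527]
tool_rot: [2.086, 2.349, 0.002]
contact_force: [-0.3, -0.2, -0.8]
opening: 0.651
```

```bash
python3 look.py h5 wrist scene
python3 - <<'E'
import cv2
a=cv2.imread('pics/h5scene.png')[170:270,310:420];cv2.imwrite('pics/h5z.png',cv2.resize(a,None,fx=6,fy=6,interpolation=cv2.INTER_CUBIC))
E
```

```text
18.2 tcp [0.447  0.1821 0.0527] yawx 96.79388773564197 z [ 0.0007  0.0003 -1.    ] F [ 0.5417  0.0169 -0.1929] T [0.0596 0.0294 0.0176] op 59.60155404539204
q [-0.499   0.4414  0.0018  2.101  -0.0012  0.5984  1.193 ]
```

View pics/h5z.png

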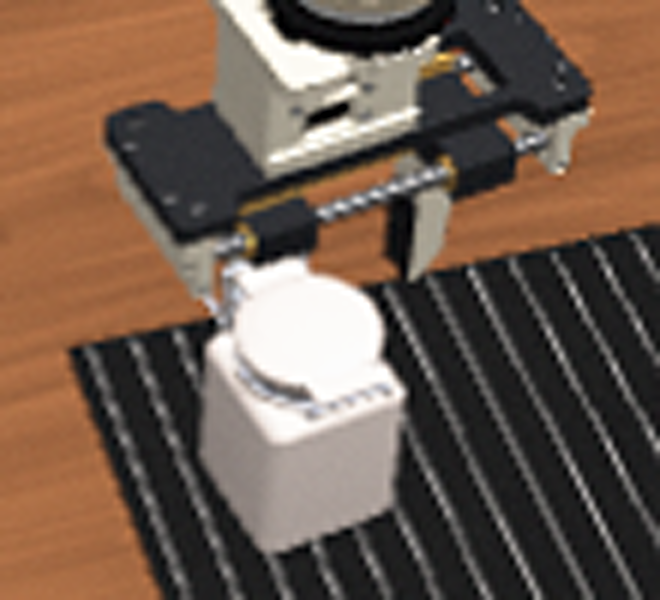

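View pics/h5wrist.png

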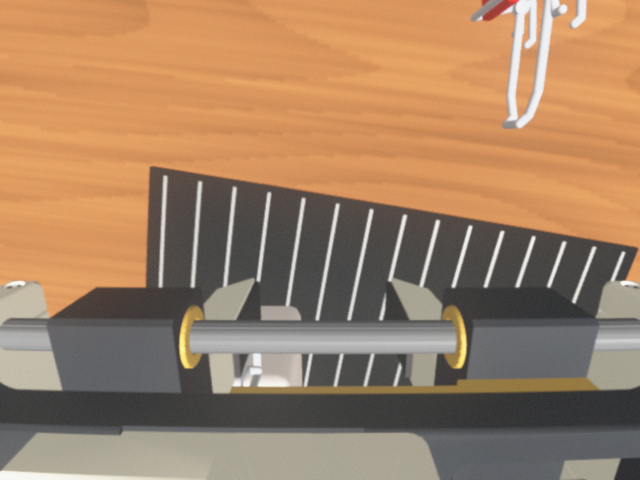

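The contact force fell to zero near dead centre, so the lever probably snapped home. I'll back out, lift clear and look from above.

>>> {"method": "play_rows", "body": {
  "motion": [
    {"linear":[0,-1.0,0],"roll":0,"gripper":0.3},
    {"linear":[0,-2.5,0],"roll":0,"gripper":0.3},
    {"linear":[0,-2.5,-4],"roll":0,"gripper":0.3},
    {"linear":[0,-2.5,-9],"roll":0,"gripper":0.3},
    {"linear":[0,-2.5,-13.5],"roll":0,"gripper":1},
    {"linear":[-4.4,-1.0,-14.7],"roll":0,"gripper":1},
    {"linear":[-4.4,4.0,-14.7],"roll":0,"gripper":1},
    {"linear":[-4.4,5.5,-14.7],"roll":0,"gripper":1}
  ]
}}

```text
t: 19.0
ee_pos: [0.5099, 0.1439, 0.2006]
tool_rot: [2.087, 2.344, 0.005]
contact_force: [0.4, -0.4, -0.7]
opening: 0.95
```

```bash
python3 look.py h6 wrist scene
python3 - <<'E'
import cv2
a=cv2.imread('pics/h6scene.png')[170:270,310:420];cv2.imwrite('pics/h6z.png',cv2.resize(a,None,fx=6,fy=6,interpolation=cv2.INTER_CUBIC))
E
```

```text
19.1 tcp [0.5077 0.1446 0.1993] yawx 96.72432253372968 z [ 0.0007  0.     -1.    ] F [-0.7693  0.4455  0.1962] T [0.0719 0.0436 0.051 ] op 90.84053579396438
q [-0.4246  0.303   0.0582  1.8499 -0.0205  0.9887  1.3304]
```

View pics/h6z.png

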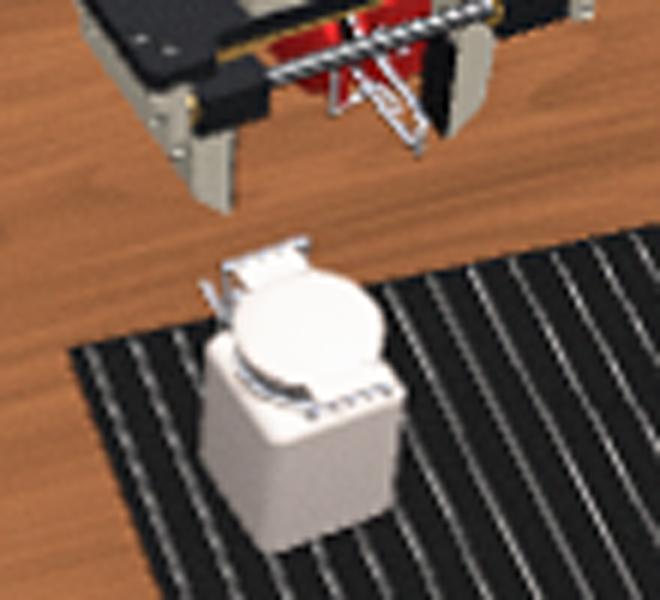

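View pics/h6wrist.png

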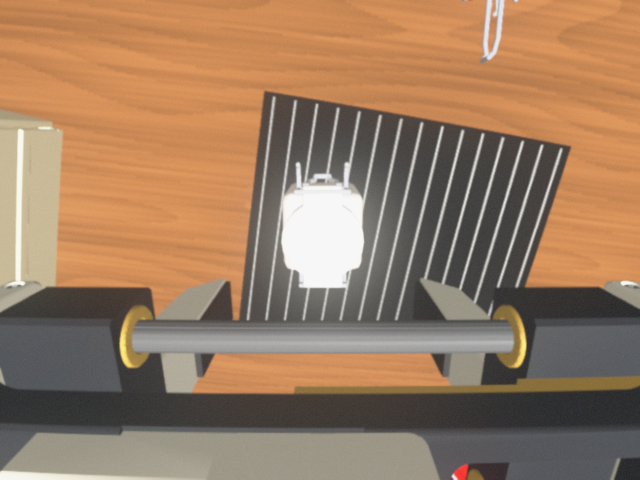

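```bash
python3 - <<'E'
from h import *
import pickle
np.set_printoptions(precision=4,suppress=True)
w=pickle.load(open('h6wrist.pkl','rb'))
f=w['frame'][150:300,260:390]; cv2.imwrite('pics/h6c.png',cv2.cvtColor(cv2.resize(f,None,fx=4.5,fy=4.5,interpolation=cv2.INTER_CUBIC),cv2.COLOR_RGB2BGR))
A=np.array([.5065,.1447]);xj=np.array([.992,.125]);yj=np.array([-.125,.992])
for lam in (0,.1,.2,.35):
    r=.054;o=.038+r*np.sin(lam);z=.091-r*np.cos(lam)
    for y in(-.005,.005):
        p=A-o*xj+y*yj; print(lam,y,proj(w,[p[0],p[1],z]))
for nm,o,y,z in [('lid c',0,0,.109),('foot tips',.048,.018,.077),('foot tip',.048,-.018,.077),('front body top',.032,0,.083)]:
    p=A-o*xj+y*yj;print(nm,proj(w,[p[0],p[1],z]))
E
```

```text
0 -0.005 [316.5664 177.5129]
0 0.005 [327.8948 177.4071]
0.1 -0.005 [316.4788 171.3579]
0.1 0.005 [327.8668 171.2511]
0.2 -0.005 [316.3812 165.2461]
0.2 0.005 [327.8477 165.1381]
0.35 -0.005 [316.2171 156.2341]
0.35 0.005 [327.836 156.124]
lid c [322.6739 241.2329]
foot tips [345.4985 169.5514]
foot tip [298.6704 169.9911]
front body top [322.2722 191.6362]
```

View pics/h6c.png

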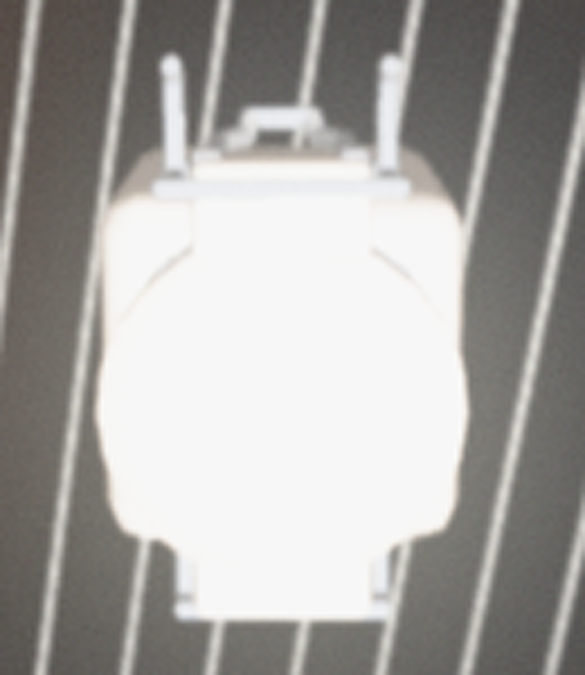

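The lever bar is at (323,175.5). The model predicts 177.5 for fully home and 165 for dead centre, so the clasp is home and the jar did not move. I'll descend and take it by its ±y faces.

>>> {"method": "play_rows", "body": {
  "motion": [
    {"linear":[-0.1,-0.1,4],"roll":0,"gripper":1},
    {"linear":[-0.1,-0.1,8],"roll":0,"gripper":1},
    {"linear":[-0.1,-0.1,11],"roll":0,"gripper":1},
    {"linear":[-0.1,-0.1,13],"roll":0,"gripper":1},
    {"linear":[-0.1,-0.1,14.2],"roll":0,"gripper":1},
    {"linear":[-0.1,-0.1,14.8],"roll":0,"gripper":1},
    {"linear":[-0.1,-0.1,14.8],"roll":0,"gripper":1},
    {"linear":[-0.1,-0.1,14.8],"roll":0,"gripper":1}
  ]
}}

```text
t: 19.9
ee_pos: [0.506, 0.144, 0.0524]
tool_rot: [2.085, 2.349, 0.002]
contact_force: [0.4, 0.5, 0.2]
opening: 1.001
```

>>> {"method": "play_rows", "body": {
  "motion": [
    {"linear":[0,0,0],"roll":0,"gripper":0.5},
    {"linear":[0,0,0],"roll":0,"gripper":-1},
    {"linear":[0,0,0],"roll":0,"gripper":-1},
    {"linear":[0,0,0],"roll":0,"gripper":-1},
    {"linear":[0,0,0],"roll":0,"gripper":-1},
    {"linear":[0,0,0],"roll":0,"gripper":-1},
    {"linear":[0,0,-0.4],"roll":0,"gripper":-1},
    {"linear":[0,0,-0.8],"roll":0,"gripper":-1}
  ],
  "newtons": 25
}}

```text
t: 20.7
ee_pos: [0.5046, 0.1435, 0.0589]
tool_rot: [-2.085, -2.348, 0.003]
contact_force: [0.7, -0.5, -7.7]
opening: 0.697
```

```bash
python3 look.py p1 wrist scene
python3 - <<'E'
import cv2
a=cv2.imread('pics/p1scene.png')[160:270,310:420];cv2.imwrite('pics/p1z.png',cv2.resize(a,None,fx=5.4,fy=5.4,interpolation=cv2.INTER_CUBIC))
E
```

```text
20.8 tcp [0.5054 0.1438 0.0596] yawx 96.8012088478408 z [-0.0004  0.     -1.    ] F [ 0.103  -0.0803 -8.2204] T [ 0.1081 -0.0487 -0.0131] op 64.18649485440967
q [-0.4104  0.4816  0.0424  1.9959 -0.0321  0.6651  1.342 ]
```

View pics/p1z.png

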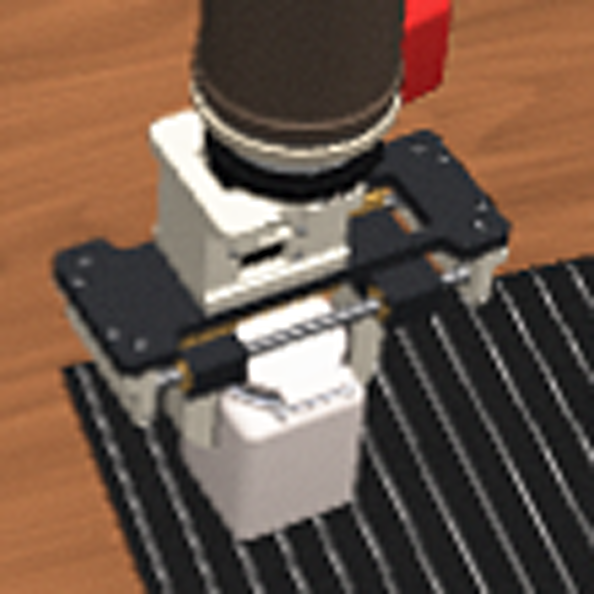

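The jar is held (about 8 N) and has lifted off. I'll lift it high and carry it to just short of the organiser for a fresh look at the coaster.

>>> {"method": "play_rows", "body": {
  "motion": [
    {"linear":[0,0,-2],"roll":0,"gripper":-1},
    {"linear":[0,0,-5],"roll":0,"gripper":-1},
    {"linear":[0,0,-9],"roll":0,"gripper":-1},
    {"linear":[0,0,-13],"roll":0,"gripper":-1},
    {"linear":[0,0,-17],"roll":0,"gripper":-1},
    {"linear":[0,0,-21],"roll":0,"gripper":-1},
    {"linear":[0,0,-23],"roll":0,"gripper":-1},
    {"linear":[0,0,-23],"roll":0,"gripper":-1}
  ],
  "newtons": 30
}}

```text
t: 21.6
ee_pos: [0.5068, 0.1442, 0.2921]
tool_rot: [2.084, 2.348, 0.007]
contact_force: [0.1, 0.3, -8.0]
opening: 0.698
```

```bash
python3 look.py p2 wrist scene top; python3 - <<'E'
import cv2
a=cv2.imread('pics/p2top.png')[90:310,360:580];cv2.imwrite('pics/p2t.png',cv2.resize(a,None,fx=2.7,fy=2.7,interpolation=cv2.INTER_CUBIC))
E
```

```text
21.75 tcp [0.5045 0.1434 0.2875] yawx 96.8039859078723 z [-0.0031 -0.0012 -1.    ] F [-0.1353 -0.2201 -9.6498] T [0.0532 0.0394 0.016 ] op 64.05728492941158
q [-0.4334  0.2243  0.0675  1.7257 -0.0161  1.1954  1.3279]
```

View pics/p2t.png

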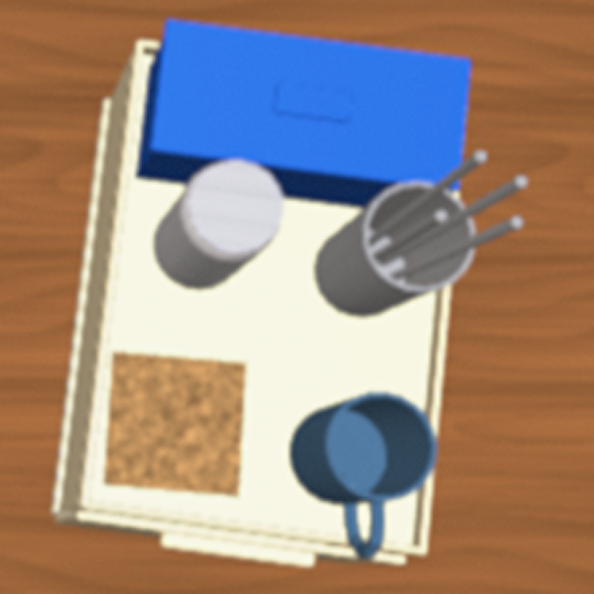

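View pics/p2wrist.png

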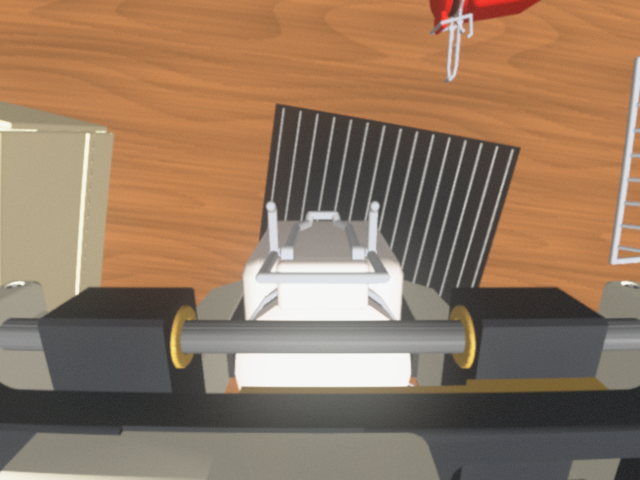

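View pics/p2scene.png

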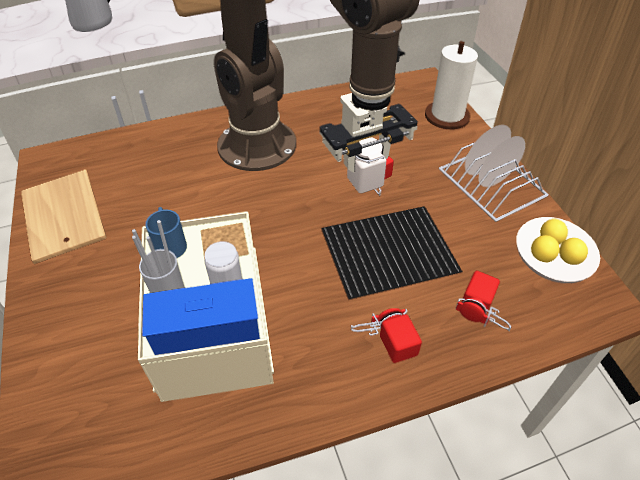

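```bash
python3 - <<'E'
from h import *
import pickle
np.set_printoptions(precision=4,suppress=True)
w=pickle.load(open('p2wrist.pkl','rb'));T=pickle.load(open('p2top.pkl','rb'));S=pickle.load(open('p2scene.pkl','rb'))
# use camera pose to get tool pose at capture: compare with p1/h6 relation
h6=pickle.load(open('h6wrist.pkl','rb'))
Rc=np.array(w['R']);C=-Rc.T@np.array(w['t'])
print('cam',C,Rc[2], 'h6 cam z',np.array(h6['R'])[2])
# tool pose from camera (rigid), using h6 camera/tool
Rt=Rn.from_euler('z',np.radians(96.80)).as_matrix()
a=np.radians(96.8);tx=np.array([np.cos(a),np.sin(a),0]);ty=np.array([np.sin(a),-np.cos(a),0]);tz=np.array([0,0,-1.])
tcp=np.array([.506,.1439,C[2]-.159])
print('tcp assumed',tcp)
for pit in (0,.05,.1,.2):
    zj=np.cos(pit)*(-tz)+np.sin(pit)*ty; xj=np.cos(pit)*ty+np.sin(pit)*tz  # pit>0: lid tips toward +ty(back)
    yj=np.cross(zj,xj)
    piv=tcp+.019*(-tz)
    def P(x,y,z): return piv+x*xj+y*yj+(z-.068)*zj
    print(pit,'bar',proj(w,P(-.038,0,.034)),'basefront',proj(w,P(-.032,0,0)),'bodyfronttop',proj(w,P(-.032,0,.08)),'foot',proj(w,P(-.05,.018,.075)))
for nm,c in {'coaster':[(112,352),(245,363),(238,495),(105,484)]}.items():
    ps=[atz(T,(360+x/2.7,90+y/2.7),.169) for x,y in c];print(nm,np.array(ps),np.mean(ps,0))
sc=[(202,227),(243,224),(248,252),(206,256)]
E
```

```text
cam [0.4327 0.1362 0.45  ] [ 0.2744  0.0338 -0.961 ] h6 cam z [ 0.274   0.0319 -0.9612]
tcp assumed [0.506  0.1439 0.291 ]
0 bar [319.9582 213.7294] basefront [320.2931 212.0905] bodyfronttop [319.3138 254.4216] foot [367.5962 204.2928]
0.05 bar [319.9303 211.1882] basefront [320.2711 206.9599] bodyfronttop [319.2871 257.4013] foot [368.3843 206.6048]
0.1 bar [319.9011 208.8148] basefront [320.2475 201.9066] bodyfronttop [319.2611 260.6143] foot [369.1796 209.3249]
0.2 bar [319.8388 204.6168] basefront [320.1951 192.0579] bodyfronttop [319.2114 267.7166] foot [370.7801 216.03  ]
coaster [[ 0.5642 -0.1417  0.169 ]
 [ 0.557  -0.2361  0.169 ]
 [ 0.4633 -0.2291  0.169 ]
 [ 0.4704 -0.1357  0.169 ]] [ 0.5137 -0.1856  0.169 ]
```

The held jar is upright: observed bar row 215 and foot row 205 against predictions of 214 and 204. The coaster centre is near (0.5138, -0.185). Now I'll carry it across.

>>> {"method": "play_rows", "body": {
  "motion": [
    {"linear":[-2,-0.2,0],"roll":0,"gripper":-1},
    {"linear":[-6,-0.6,0],"roll":0,"gripper":-1},
    {"linear":[-10.5,-1.0,0],"roll":0,"gripper":-1},
    {"linear":[-15,-1.4,0],"roll":0,"gripper":-1},
    {"linear":[-19.5,-1.8,0],"roll":0,"gripper":-1},
    {"linear":[-24,-2.2,0],"roll":0,"gripper":-1},
    {"linear":[-28,-2.6,0],"roll":0,"gripper":-1},
    {"linear":[-31,-2.9,0],"roll":0,"gripper":-1}
  ]
}}

```text
t: 22.55
ee_pos: [0.5118, -0.1706, 0.2872]
tool_rot: [-2.087, -2.345, 0.005]
contact_force: [-0.1, 0.9, -7.9]
opening: 0.695
```

>>> {"method": "play_rows", "body": {
  "motion": [
    {"linear":[-1.0,-0.1,0],"roll":0,"gripper":-1},
    {"linear":[-1.7,-0.2,0],"roll":0,"gripper":-1},
    {"linear":[-1.7,-0.2,0.5],"roll":0,"gripper":-1},
    {"linear":[-1.7,-0.2,1.5],"roll":0,"gripper":-1},
    {"linear":[-1.7,-0.2,2.5],"roll":0,"gripper":-1},
    {"linear":[-1.7,-0.2,3.5],"roll":0,"gripper":-1},
    {"linear":[-1.7,-0.2,4.0],"roll":0,"gripper":-1},
    {"linear":[-1.7,-0.2,4.0],"roll":0,"gripper":-1}
  ]
}}

```text
t: 23.35
ee_pos: [0.513, -0.1841, 0.2484]
tool_rot: [-2.084, -2.348, 0.001]
contact_force: [-0.3, -0.4, -8.1]
opening: 0.696
```

```bash
python3 look.py p3 wrist scene top; python3 - <<'E'
import cv2
a=cv2.imread('pics/p3scene.png')[150:330,110:290];cv2.imwrite('pics/p3s.png',cv2.resize(a,None,fx=3.3,fy=3.3,interpolation=cv2.INTER_CUBIC))
E
```

```text
23.5 tcp [ 0.5138 -0.1847  0.2499] yawx 96.79646397017936 z [ 0.0007 -0.0001 -1.    ] F [ 0.5731 -0.2954 -7.444 ] T [ 0.0381 -0.0223  0.036 ] op 63.97234653549745
q [ 0.0406  0.2858  0.2667  1.7512 -0.0829  1.1148  2.023 ]
```

View pics/p3wrist.png

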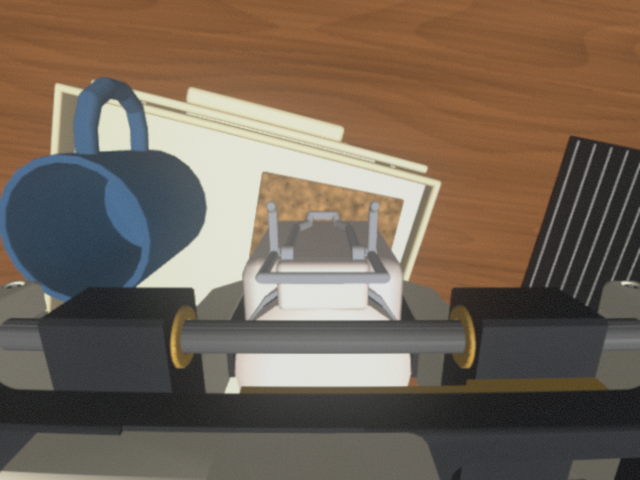

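View pics/p3s.png

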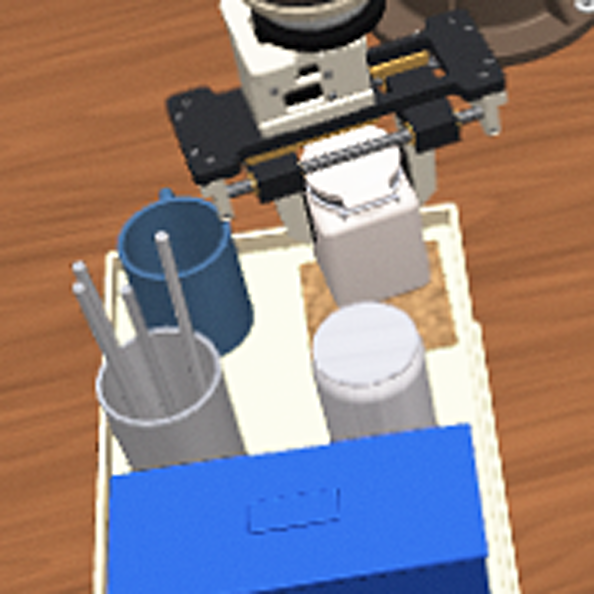

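```bash
python3 - <<'E'
from h import *
import pickle
np.set_printoptions(precision=4,suppress=True)
w=pickle.load(open('p3wrist.pkl','rb'))
a=atz(w,(263,172),.169);b=atz(w,(405,200),.169);c=atz(w,(395,262),.169)
d=b-a;print(a,b,np.linalg.norm(d),np.degrees(np.arctan2(d[1],d[0])))
u=d/np.linalg.norm(d);n=np.array([u[1],-u[0],0]);print('centre',(a+b)/2+n*.048,'right edge pt',c)
print('corners proj', [proj(w,p) for p in [(.5642,-.1417,.169),(.4633,-.2291,.169),(.4704,-.1357,.169)]])
E
```

```text
[ 0.4639 -0.2279  0.169 ] [ 0.471  -0.1329  0.169 ] 0.09527146062549793 85.74642727593748
centre [ 0.5153 -0.184   0.169 ] right edge pt [ 0.5146 -0.132   0.169 ]
corners proj [array([370.1844, 324.1569]), array([261.2293, 170.8578]), array([400.9914, 198.6534])]
```

>>> {"method": "play_rows", "body": {
  "motion": [
    {"linear":[0,0.1,0.8],"roll":0,"gripper":-1},
    {"linear":[0,0.1,1.6],"roll":0,"gripper":-1},
    {"linear":[0,0.1,2.2],"roll":0,"gripper":-1},
    {"linear":[0,0.1,2.6],"roll":0,"gripper":-1},
    {"linear":[0,0.1,2.8],"roll":0,"gripper":-1},
    {"linear":[0,0.1,2.9],"roll":0,"gripper":-1},
    {"linear":[0,0.1,3.0],"roll":0,"gripper":-1},
    {"linear":[0,0.1,3.05],"roll":0,"gripper":-1}
  ]
}}

```text
t: 24.3
ee_pos: [0.5146, -0.1846, 0.2191]
tool_rot: [2.086, 2.349, 0.0]
contact_force: [0.3, 0.6, -7.1]
opening: 0.695
```

```bash
python3 look.py p4 wrist
```

```text
24.35 tcp [ 0.5146 -0.1846  0.219 ] yawx 96.7919493075758 z [ 0.0002  0.     -1.    ] F [ 0.5419 -0.3108 -7.0849] T [ 0.0639 -0.0687 -0.0011] op 63.89024474794825
q [ 0.0462  0.3147  0.2615  1.7926 -0.0927  1.046   2.0312]
```

Still hanging, at 7.1 N. I'll lower it in 0.5 mm steps until the load transfers.

>>> {"method": "play_rows", "body": {
  "motion": [
    {"linear":[0,0,0.03],"roll":0,"gripper":-1},
    {"linear":[0,0,0.06],"roll":0,"gripper":-1},
    {"linear":[0,0,0.09],"roll":0,"gripper":-1},
    {"linear":[0,0,0.12],"roll":0,"gripper":-1},
    {"linear":[0,0,0.15],"roll":0,"gripper":-1},
    {"linear":[0,0,0.15],"roll":0,"gripper":-1},
    {"linear":[0,0,0.15],"roll":0,"gripper":-1},
    {"linear":[0,0,0.15],"roll":0,"gripper":-1}
  ],
  "newtons": 20
}}

```text
t: 25.15
ee_pos: [0.5145, -0.1846, 0.2177]
tool_rot: [2.086, 2.349, 0.0]
contact_force: [-2.2, 1.1, -1.8]
opening: 0.694
```

The load has transferred: only 1.8 N is still carried. I'll release with a limited opening so the finger stays clear of the mug.

>>> {"method": "play_rows", "body": {
  "motion": [
    {"linear":[0,0,0.03],"roll":0,"gripper":-1},
    {"linear":[0,0,0.05],"roll":0,"gripper":-1},
    {"linear":[0,0,0.05],"roll":0,"gripper":-1},
    {"linear":[0,0,0.05],"roll":0,"gripper":0.55},
    {"linear":[0,0,0.05],"roll":0,"gripper":0.65},
    {"linear":[0,0,0.05],"roll":0,"gripper":0.65},
    {"linear":[0,0,0.05],"roll":0,"gripper":0.65},
    {"linear":[0,0,0.05],"roll":0,"gripper":0.65}
  ],
  "newtons": 6
}}

```text
t: 25.95
ee_pos: [0.5147, -0.1845, 0.217]
tool_rot: [2.086, 2.349, 0.0]
contact_force: [-0.2, -0.9, -0.5]
opening: 0.825
```

```bash
python3 look.py p5 wrist scene; python3 - <<'E'
import cv2
a=cv2.imread('pics/p5scene.png')[150:330,110:290];cv2.imwrite('pics/p5s.png',cv2.resize(a,None,fx=3.3,fy=3.3,interpolation=cv2.INTER_CUBIC))
E
```

```text
26.05 tcp [ 0.5146 -0.1846  0.217 ] yawx 96.79471041319101 z [ 0.0002 -0.0001 -1.    ] F [ 0.6159 -0.3643 -0.8632] T [ 0.0097 -0.0106 -0.0073] op 75.93803107619269
q [ 0.0466  0.3167  0.2611  1.7953 -0.0933  1.0414  2.0318]
```

View pics/p5wrist.png

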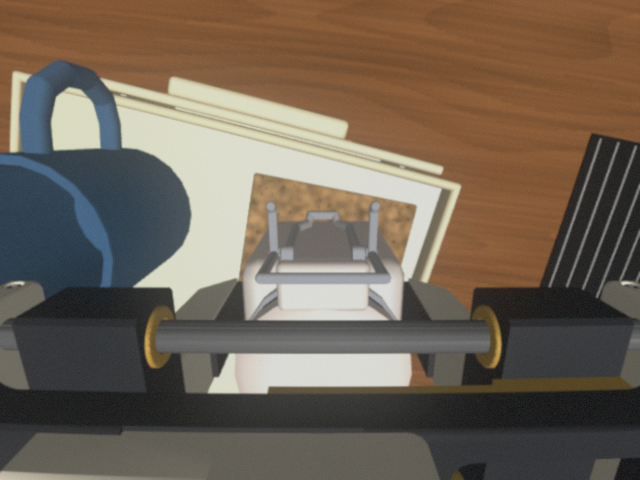

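View pics/p5s.png

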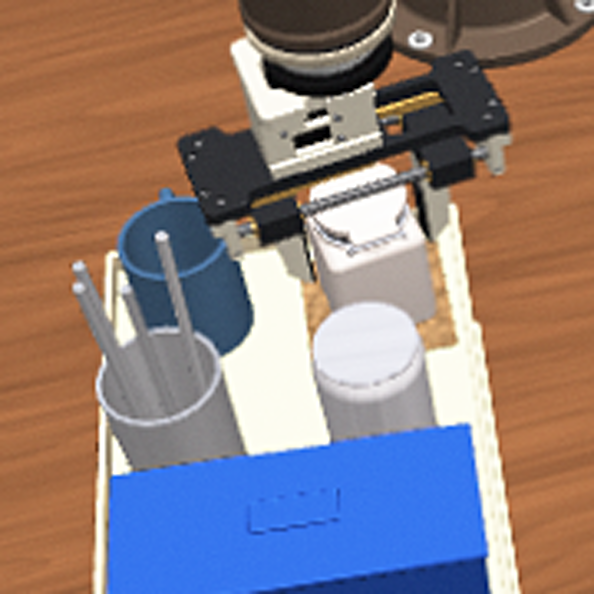

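>>> {"method": "play_rows", "body": {
  "motion": [
    {"linear":[0,0,-1],"roll":0,"gripper":0.65},
    {"linear":[0,0,-3],"roll":0,"gripper":0.65},
    {"linear":[0,0,-6],"roll":0,"gripper":0.65},
    {"linear":[0,0,-10],"roll":0,"gripper":0.65},
    {"linear":[0,0,-14],"roll":0,"gripper":0.65},
    {"linear":[0,0,-16],"roll":0,"gripper":0.65},
    {"linear":[4,-2,-16],"roll":0,"gripper":0.65},
    {"linear":[9,-3,-16],"roll":0,"gripper":0.65}
  ]
}}

```text
t: 26.85
ee_pos: [0.4736, -0.1011, 0.3784]
tool_rot: [2.09, 2.342, 0.001]
contact_force: [0.7, 1.6, -0.3]
opening: 0.822
```

>>> {"method": "play_rows", "body": {
  "motion": [
    {"linear":[5,0,0],"roll":0,"gripper":0.65},
    {"linear":[10,0,0],"roll":0,"gripper":0.65},
    {"linear":[15,0,0],"roll":0,"gripper":0.65},
    {"linear":[20,0,0],"roll":0,"gripper":0.65},
    {"linear":[24,0,0],"roll":0,"gripper":0.65},
    {"linear":[24,0,0],"roll":0,"gripper":0.65},
    {"linear":[24,0,0],"roll":0,"gripper":0.65},
    {"linear":[24,0,0],"roll":0,"gripper":0.65}
  ]
}}

```text
t: 27.65
ee_pos: [0.4464, 0.1373, 0.3774]
tool_rot: [2.088, 2.347, 0.0]
contact_force: [1.8, 0.6, -0.9]
opening: 0.821
```

```bash
python3 look.py p6 scene top; python3 - <<'E'
import cv2
a=cv2.imread('pics/p6scene.png')[190:310,130:280];cv2.imwrite('pics/p6s.png',cv2.resize(a,None,fx=5,fy=5,interpolation=cv2.INTER_CUBIC))
a=cv2.imread('pics/p6top.png')[90:310,360:580];cv2.imwrite('pics/p6t.png',cv2.resize(a,None,fx=2.7,fy=2.7,interpolation=cv2.INTER_CUBIC))
E
```

```text
27.75 tcp [0.4464 0.1372 0.3773] yawx 96.6470969691505 z [ 0.0004 -0.0001 -1.    ] F [ 0.3586 -0.0742 -0.2263] T [0.0059 0.0468 0.0205] op 75.85635095052875
q [-0.4034  0.079  -0.0104  1.6805  0.0012  1.3817  1.2728]
```

View pics/p6s.png

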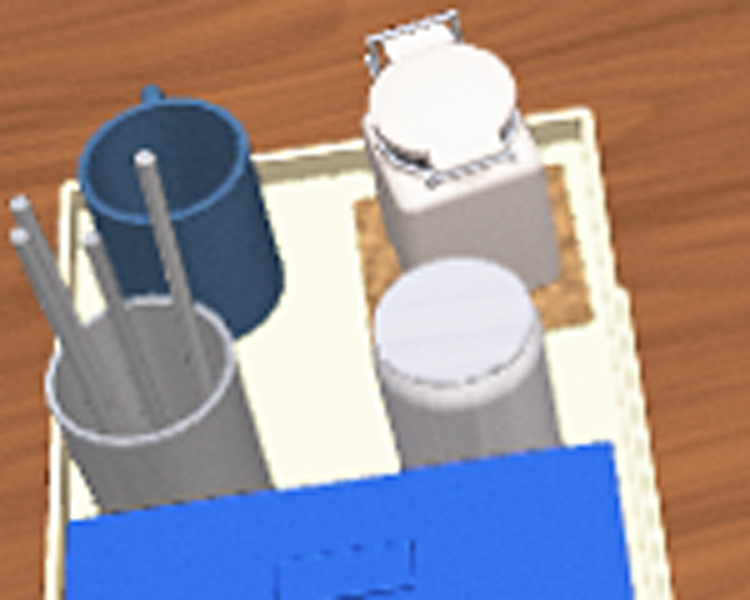

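View pics/p6t.png

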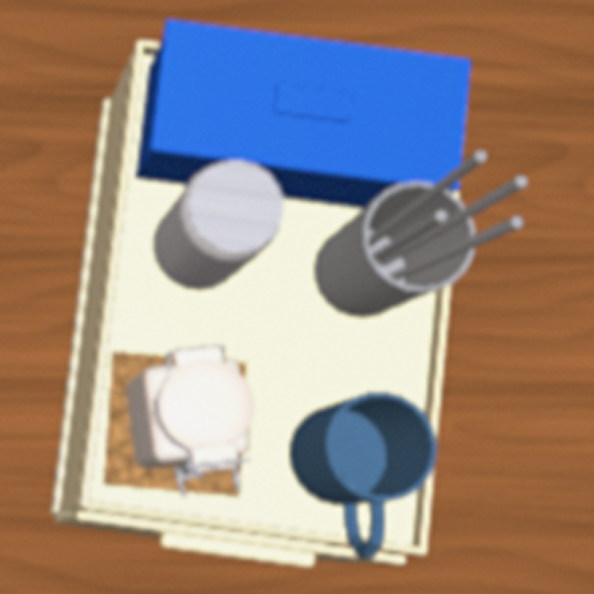

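```bash
python3 - <<'E'
from h import *
import pickle
np.set_printoptions(precision=4,suppress=True)
T=pickle.load(open('p6top.pkl','rb'));S=pickle.load(open('p6scene.pkl','rb'))
a=(360+205/2.7,90+407/2.7);b=(130+443/5,190+100/5)
print('lid top',atz(T,a,.275),atz(S,b,.275),'tri',tri([(T,a),(S,b)]))
# base corners from scene (x+,y+),(x+ ... ) 
print('base corner', atz(S,(130+555/5,190+283/5),.169))
d=cv2.absdiff(pickle.load(open('p2top.pkl','rb'))['frame'],T['frame'])[90:310,360:580].max(2)>40
ys,xs=np.nonzero(d);print('changed px region in organiser crop (x2.7):',xs.min()*2.7,xs.max()*2.7,ys.min()*2.7,ys.max()*2.7)
E
```

```text
lid top [ 0.514  -0.1824  0.275 ] [ 0.5275 -0.1842  0.275 ] tri (array([ 0.5154, -0.1843,  0.2635]), [0.0007634855487641116, 0.000763485548764187])
base corner [ 0.5455 -0.1537  0.169 ]
changed px region in organiser crop (x2.7): 126.9 243.00000000000003 348.3 491.40000000000003
```

The lid centre is at (0.514,-0.182) and the coaster centre near (0.5145,-0.185). Only the jar's own patch changed on the shelf, the lever is folded down, and the arm is clear. I'll hand the job in.

```bash
python3 - <<'E'
from workcell import bot
print(bot.hand_in())
s=bot.get_state();print(s['t'])
E
```

```text
the job is handed in; nothing more can be done
None
the job is handed in; nothing more can be done
```

The jar is standing upright on the cork coaster with its clasp snapped home. I handed the job in at about 28 s of the 64 s limit; the system gives no verdict.

**What I did**
- **Standing it up:** I pinched the jar lightly near the lid and swung it up about its base edge, letting it turn between the pads. My first grip, at 10 N, lifted it without turning it, so I set it down and regripped nearer the lid at 6 to 8 N. Then I let go with the jar upright on the mat.
- **Closing the clasp:** I pressed the lever down and past dead centre with one finger.
- **Placing it:** I took the jar by its clean side faces and lowered it onto the coaster until the load transferred, then let go and moved the arm clear.

**Last checks**
- **Position:** the lid centre is about 2–3 mm from the coaster's centre, against a 20 mm limit.
- **Clasp:** after closing, the lever bar was at image row 175.5, where fully home would be 177.5 and dead centre 165. In the wrist picture just after release it still looked folded home; the lever itself is hidden in the later pictures.
- **Shelf:** comparing top-camera pictures, only the jar's own patch changed, so the mug, can, straw holder and box did not move visibly.
- **Set-down force:** the highest I read while setting the jar down was about 15 N at the wrist, when I laid it back flat on the mat to regrip.

**One disagreement:** combining the top and scene cameras put the lid at 0.264 m high instead of the expected 0.275 m. I put this down to a rough click on the lid in the scene picture. A base corner measured separately was within about 5 mm of where it should be.

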